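# Set up the green reagent tray from the middle of the stack

### The arm

A 6-joint arm with a two-finger parallel gripper is mounted at the origin on the work surface. World frame = base frame: x ahead of the robot, y to its left, z up, the work surface at z = 0. Lengths are in m, angles in rad, forces in N, time in s.
With the tool pointing down it reaches from about 0.35 to 0.725 m from the base axis. Payload 4.3 kg.
Tool frame: the origin (TCP) lies between the finger pads; the fingertips stand 14 mm ahead of it and the grasp point (between the pads) lies 5 mm behind it; z points along the fingers, y is the line along which they close (so a half turn about z gives the same grasp; the last joint's range is limited). The gripper opens to 85 mm and grips with 20 to 120 N. Pads are 22 mm wide; open, the fingers measure 114 mm over their backs; the gripper's body (76 mm by 85 mm) begins 54 mm behind the grasp point. The pads swing forward as they close: fully open they stand 13 mm farther back than shut.
Start: joints at [-1.403, 0.377, 0.081, 1.274, 0, 1.46], TCP at [0.158, -0.553, 0.245] pointing down, gripper open.
Joint ranges: [-2.72, 2.72], [-0.84, 1.66], [-1.02, 1.22], [-1.77, 2.12], [-1.37, 1.28], [-3.14, 3.14]. Speed limits (rad/s): [2.57, 2.57, 3.14, 3.14, 3.14, 3.14].

### API

Orientations are given as a unit quaternion [w, x, y, z].
In Python, from workcell import sense, vision, order, nets gives the robot as it stands.
- The arm moves only by the tool drive_tool, never from a script. Its argument "plan" is a list that holds one entry, the list of rows, each a list of 7 numbers: the shift along the tool's x, y, z in mm, then the turn, a rotation vector about the tool's x, y, z in degrees, then the finger opening in mm, from 0 to 85.4. A call has 1 to 10 rows; each row shifts and turns the commanded pose from where the row before left it, along the tool's axes as they then stand; what a row does not reach is not made up. A row lasts 1/12 s, in which the tool goes at most 41.7 mm and 7.16 degrees, less where a joint would pass 70% of its speed; a pose out of reach is approached as far as the arm can. A call is refused whole if a number of a shift passes 41.7 or a number of a turn 7.16, either way. A call with a gripper value outside its range is refused whole. The fingers move at their own pace and stop on an object; "newtons" is the grip in N (left out, the last holds). Time passes only in rows, so rows that do not move let the fingers close. It gives the time, the measured TCP pose, the force, the opening and the grip force at its end, in the units of the state.
- sense(): the state, without advancing time (a new reading comes with each control period).
- vision.camera(name): name is "side" or "top" or "wrist"; returns a dict with "frame" (400x640x3 uint8, red, green, blue), "K" (3x3 intrinsics, pixels), "R" (3x3) and "t" (3): a world point X has camera coordinates R X + t; the wrist camera has in their place "tool_from_camera" (4x4, takes a point from camera to tool coordinates, whose origin is the TCP and whose axes are the flange's). Camera axes: x right, y down, z forward; pixel columns grow to the right and rows downward; lengths in m; the calibration is good to about 2 mm. A picture is of the moment at which its call begins: read the wrist's pose just before it. There is no depth.
- order.finish_job(): hands the job in; it is judged then, once.
Trained networks look in a picture, given as the dict that the camera call returned (one of the last four; its "shot" number tells which), for a name from the list of things; names that differ only in an ending like _2 or _b are one class to them, and where a whole thing is asked for, a point or a joint stands for the part that bears it (a point fixed in the world has none). Each returns a list of dicts, best first, with "confidence" (0 to 1); they miss things now and then, are a little off and sometimes report something else, mostly with a low value. They report only what shows in the picture. A call takes as long as a camera call. They do not tell look-alikes from the thing itself.
- nets.boxes_of(picture, thing): "box" ([left, top, width, height] in pixels, round what is visible of it).
- nets.mark_of(picture, thing): "point" ([column, row] in pixels: a listed point, or the origin of a listed thing).
The state is a dict: "t": time; "q": joint angles; "qvel": joint speeds; "effort": joint torques, N m; "ee_pos": TCP position; "tcp_rot": TCP orientation; "contact_force": force on the tool from outside, world axes, zero at the start; "torque": the same for the moment, N m; "opening": opening from 0.0 (shut) to 1.0 (fully open); "grasp_force": force on a finger pad.
Only numpy, scipy, OpenCV 4.12 (cv2) and the standard library are available. Lean on these libraries where they do the work, as an engineer would, in place of code of your own. Each camera call takes 0.05 s, during which the arm holds its last target. There are 200 camera calls.

### The job

First stop the four-footed stand rocking: turn it on its base plate until the long yellow foot drops into the yellow-bordered dip and all its feet touch. Then take the green tray out from the middle of the tray stack, lifting off what lies on it, set it squarely and centred on the steadied stand with its length along the stand's, and put the trays that were above it back squarely on the grey bottom tray in the order they had, leaving the grey one where it stands. Stand every blue-capped jar upright in the green tray, one to a compartment; tip no tray up, leave the yellow-capped jar standing on the bench about where it is, and do not disturb the other things.

Things in the scene. Friction and masses are not known exactly. Their poses are not given: they have to be found in the camera images.
- tray_bottom: Grey reagent tray, the lowest of the stack, standing on the bench (left or right of the middle). Open tray 182 (its x) x 62 (its y) x 28 mm high, walls and floor 4 mm, about 160 g; cross walls make four compartments 41 x 54 mm centred at x = -66, -22, 22, 66 mm. Trays stack flat, rim to underside, 28 mm apart; half a turn makes no difference. Origin: centre of underside, z up.
- tray_green: Green reagent tray, lying in the stack on the grey one. Open tray 182 (its x) x 62 (its y) x 28 mm high, walls and floor 4 mm, about 160 g; cross walls make four compartments 41 x 54 mm centred at x = -66, -22, 22, 66 mm. Trays stack flat, rim to underside, 28 mm apart; half a turn makes no difference. Origin: centre of underside, z up.
- tray_white: White reagent tray, lying on the green one. Open tray 182 (its x) x 62 (its y) x 28 mm high, walls and floor 4 mm, about 160 g; cross walls make four compartments 41 x 54 mm centred at x = -66, -22, 22, 66 mm. Trays stack flat, rim to underside, 28 mm apart; half a turn makes no difference. Origin: centre of underside, z up.
- tray_blue: Blue tray, top of the stack on the white one; absent in some starts. Open tray 182 (its x) x 62 (its y) x 28 mm high, walls and floor 4 mm, about 160 g; cross walls make four compartments 41 x 54 mm centred at x = -66, -22, 22, 66 mm. Trays stack flat, rim to underside, 28 mm apart; half a turn makes no difference. Origin: centre of underside, z up.
- tray_red: Red tray, top of the stack on the white one in some starts; blue, red or neither is there. Open tray 182 (its x) x 62 (its y) x 28 mm high, walls and floor 4 mm, about 160 g; cross walls make four compartments 41 x 54 mm centred at x = -66, -22, 22, 66 mm. Trays stack flat, rim to underside, 28 mm apart; half a turn makes no difference. Origin: centre of underside, z up.
- base: Fixed grey base plate, 150 x 150 x 14 mm, on the side of the bench away from the stack. Origin: centre of its underside; z up. One square dip with a yellow border, 26 x 26 mm and 6 mm deep, lies in its top at x = +50, y = +22 mm. The bench about 0.46 m straight ahead of the robot, nearer than the jars, is free for one tray lying crosswise.
- base_dip (a point): Centre of the floor of the dip in the base plate (8 mm above the plate's underside).
- stand: Loose stand: plate 130 (x) x 60 (y) mm, z = 30 to 38 mm, on four 12 mm feet at x = +-50, y = +-22 mm. Foot at (+50, +22) is yellow, 6 mm longer (yellow dot above it). Origin: sole level of the 3 black feet, plate centre. Starts turned clockwise from above 0.45-1.05 rad off the base and rocks. Seated: origin 14 mm above the base origin, axes agree, level, plate top 52 mm over the bench. 450 g.
- stand_longfoot (a point): Centre of the sole of the stand's long yellow foot.
- jar1: Blue-capped reagent jar, upright cylinder 34 mm in diameter and 52 mm high, white with a blue cap (the top 16 mm), about 70 g; stands on the bench in the middle of the work area. Origin: centre of its underside; z up. Absent in some starts (two to four are there).
- jar2: Blue-capped reagent jar, upright cylinder 34 mm in diameter and 52 mm high, white with a blue cap (the top 16 mm), about 70 g; stands on the bench in the middle of the work area. Origin: centre of its underside; z up. Absent in some starts (two to four are there).
- jar3: Blue-capped reagent jar, upright cylinder 34 mm in diameter and 52 mm high, white with a blue cap (the top 16 mm), about 70 g; stands on the bench in the middle of the work area. Origin: centre of its underside; z up. Absent in some starts (two to four are there).
- jar4: Blue-capped reagent jar, upright cylinder 34 mm in diameter and 52 mm high, white with a blue cap (the top 16 mm), about 70 g; stands on the bench in the middle of the work area. Origin: centre of its underside; z up. Absent in some starts (two to four are there).
- jar_yellow: Yellow-capped jar, not wanted, standing among the others: reagent jar, upright cylinder 34 mm in diameter and 52 mm high, white with a yellow cap (the top 16 mm), about 70 g; stands on the bench in the middle of the work area. Origin: centre of its underside; z up. 
- tip_box: Orange open pipette-tip box 120 x 80 x 50 mm on the bench beyond the work area. Bystander; origin: centre of its underside.
- beaker: Glass beaker, 70 mm across, 90 mm high, beyond the work area. Bystander; origin: centre of its underside.
- wash_bottle: White wash bottle with red cap, 64 mm across, 150 mm high, at the left of the bench. Bystander; origin: centre of its underside.
- amber_bottle: Amber bottle, 60 mm across, 120 mm high, at the right of the bench; absent in most starts. Bystander; origin: centre of its underside.
- notebook: Blue notebook 150 x 210 x 14 mm at the left edge of the work area. Bystander; origin: centre of its underside.
There are look-alikes about, which are no part of the job. What is shaped like the jar_yellow but red is not meant.

How it is judged:
On the way, in this order (a step that is already met when the one before it is completed fails the run):
1. the stand is level on the base plate with its long foot in the dip (horizontal distance between stand_longfoot and base_dip below 0.009 m and z of stand_longfoot in the frame of base below 0.011 m and angle between stand's own z axis and vertical below 0.025 rad), for 0.3 s.
2. the green tray lies squarely on the steadied stand (all of step 1 and horizontal distance between tray_green and stand below 0.012 m and angle between the x axis of tray_green and the x axis of stand, either way round below 0.12 rad and z of tray_green in the frame of stand between 0.034 and 0.042 m and angle between tray_green's own z axis and vertical below 0.04 rad), for 0.3 s.
At the end, for the whole second after the job is handed in: Stand level, long foot within 9 mm of the dip; green tray on it and upper trays back on the grey one in order, each within 12 mm and 0.12 rad; grey tray within 5 cm of its start; every blue-capped jar upright on the green tray's floor; yellow-capped jar upright on the bench; all at rest (all of step 2 and horizontal distance between tray_white and tray_bottom below 0.012 m and angle between the x axis of tray_white and the x axis of tray_bottom, either way round below 0.12 rad and z of tray_white in the frame of tray_bottom between 0.024 and 0.032 m and angle between each of tray_white, tray_blue, tray_red, tray_bottom's own z axis and vertical below 0.04 rad and horizontal distance between each of tray_blue, tray_red and tray_white below 0.012 m and angle between the x axis of each of tray_blue, tray_red and the x axis of tray_white, either way round below 0.12 rad and z of tray_blue in the frame of tray_white between 0.024 and 0.032 m and z of tray_red in the frame of tray_white between 0.024 and 0.032 m and distance of tray_bottom from where it was at the start of the episode below 0.05 m and x of jar1 in the frame of tray_green between -0.088 and 0.088 m and y of jar1 in the frame of tray_green between -0.028 and 0.028 m and z of jar1 in the frame of tray_green between 0 and 0.008 m and angle between each of jar1, jar2, jar3, jar4, jar_yellow's own z axis and vertical below 0.1 rad and linear speed of each of jar1, jar2, jar3, jar4, tray_green, tray_white, tray_blue, tray_red, tray_bottom, stand below 0.02 m/s and x of jar2 in the frame of tray_green between -0.088 and 0.088 m and y of jar2 in the frame of tray_green between -0.028 and 0.028 m and z of jar2 in the frame of tray_green between 0 and 0.008 m and x of jar3 in the frame of tray_green between -0.088 and 0.088 m and y of jar3 in the frame of tray_green between -0.028 and 0.028 m and z of jar3 in the frame of tray_green between 0 and 0.008 m and x of jar4 in the frame of tray_green between -0.088 and 0.088 m and y of jar4 in the frame of tray_green between -0.028 and 0.028 m and z of jar4 in the frame of tray_green between 0 and 0.008 m and height (world z) of jar_yellow below 0.01 m); the robot touches nothing.
It fails at once if a tray is tipped up (more than about 45 degrees) (angle between any of tray_bottom, tray_green, tray_white, tray_blue, tray_red's own z axis and vertical above 0.8 rad).
It fails at once if the yellow-capped jar is moved more than 8 cm from where it stood (distance of jar_yellow from where it was at the start of the episode above 0.08 m).
It fails at once if a bystander (tip box, beaker, wash bottle, amber bottle, notebook) is moved more than 4 cm (distance of any of tip_box, beaker, wash_bottle, amber_bottle, notebook from where it was at the start of the episode above 0.04 m).
Of jar1, jar2, jar3, jar4 only 2 to 4 are there at a start; the rules pass over those that are not, and their reading is None.
Of tray_blue, tray_red, amber_bottle only 1 to 1 are there at a start; the rules pass over those that are not, and their reading is None.
At some moment in a run one of jar1, jar2, jar3, jar4 may be knocked a few centimetres aside while the robot is not near it.
It also fails if it takes over 210 s, if anything falls off the work surface, if the arm or the gripper's body presses on something with over 40 N, if the wrist force passes 120 N, or if a joint passes its speed limit or range.

## Working session

There is one attempt and no reset: what is moved stays moved. The work goes in short steps, Python scripts to look and compute and a tool call to move; the robot and the scene stay as the last step left them, time stands still between calls to the robot, and variables do not carry over. Pictures are saved under pics/ and viewed, at most 14 in all, crops included, and the job is handed in when it is done.

Besides the shell and the picture viewer there is one more tool, called after "Request:" as a command line: name --argument value ..., lists and objects as JSON in quotes. drive_tool: Moves the arm, as the interface text tells. Its arguments: {"type":"object","properties":{"plan":{"type":"array","items":{"type":"array","items":{"type":"array","items":{"type":"number"}}}},"newtons":{"type":"number"}},"required":["plan"]}

```bash
ls; mkdir -p pics
python3 - <<'E'
from workcell import sense,vision,nets
import cv2,numpy as np
s=sense();print({k:np.round(v,3) for k,v in s.items()})
for n in("top","side"):
    p=vision.camera(n);cv2.imwrite(f"pics/{n}0.png",p["frame"][:,:,::-1]);print(n,p["K"],p["R"],p["t"])
    for th in "tray_bottom tray_green tray_white tray_blue tray_red base base_dip stand stand_longfoot jar1 jar_yellow tip_box beaker wash_bottle notebook amber_bottle".split():
        print(th,[(np.round(d["point"]).tolist(),round(d["confidence"],2)) for d in nets.mark_of(p,th)][:5])
E
```

```text
pics
{'t': np.float64(0.0), 'q': array([-1.403,  0.378,  0.08 ,  1.274,  0.   ,  1.461]), 'qvel': array([-0.   , -0.001,  0.001, -0.   ,  0.002,  0.003]), 'effort': array([ 0.0000e+00, -4.6361e+01,  2.6987e+01,  2.1000e-02,  0.0000e+00,
       -0.0000e+00]), 'ee_pos': array([ 0.158, -0.552,  0.244]), 'tcp_rot': array([-0.001,  0.99 ,  0.138, -0.   ]), 'contact_force': array([-0.21 ,  0.59 , -0.157]), 'torque': array([-0.075, -0.008, -0.003]), 'grasp_force': np.float64(0.0), 'opening': np.float64(0.999)}
top [[390.63095133   0.         320.52314185]
 [  0.         390.63095133 197.2326811 ]
 [  0.           0.           1.        ]] [[ 0.02404938 -0.99969379  0.00582651]
 [-0.99144309 -0.02459809 -0.12820115]
 [ 0.12830522 -0.00269349 -0.99173107]] [0.03936574 0.56647328 1.20665657]
tray_bottom [([413.0, 205.0], 0.52)]
tray_green [([408.0, 206.0], 0.62)]
tray_white [([410.0, 206.0], 0.93)]
tray_blue []
tray_red [([356.0, 133.0], 0.16)]
base [([255.0, 198.0], 0.85), ([358.0, 135.0], 0.33), ([143.0, 217.0], 0.17)]
base_dip [([249.0, 182.0], 0.79), ([300.0, 133.0], 0.31)]
stand [([250.0,
[... 796 characters left out ...]
76), ([325.0, 275.0], 0.65)]
tray_white [([324.0, 274.0], 0.61)]
tray_blue []
tray_red []
base [([305.0, 177.0], 0.68)]
base_dip [([320.0, 276.0], 0.66), ([320.0, 173.0], 0.6), ([308.0, 176.0], 0.55)]
stand [([308.0, 174.0], 0.78), ([390.0, 232.0], 0.45)]
stand_longfoot [([310.0, 184.0], 0.65), ([388.0, 235.0], 0.4)]
jar1 [([368.0, 249.0], 0.6), ([336.0, 242.0], 0.59), ([253.0, 155.0], 0.51)]
jar_yellow [([350.0, 205.0], 0.74), ([354.0, 222.0], 0.48)]
tip_box [([389.0, 235.0], 0.66)]
beaker [([322.0, 284.0], 0.46), ([310.0, 182.0], 0.45), ([354.0, 223.0], 0.45)]
wash_bottle [([253.0, 156.0], 0.66)]
notebook [([276.0, 133.0], 0.82)]
amber_bottle [([295.0, 382.0], 0.6), ([320.0, 275.0], 0.44)]
```

Run:
```python
import cv2
a=cv2.imread("pics/top0.png")[100:280,200:460];cv2.imwrite("pics/a.png",cv2.resize(a,None,fx=3,fy=3,interpolation=cv2.INTER_CUBIC))
a=cv2.imread("pics/side0.png")[140:320,230:430];cv2.imwrite("pics/b.png",cv2.resize(a,None,fx=3.3,fy=3.3,interpolation=cv2.INTER_CUBIC))
```

```text
(no output)
```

View pics/a.png

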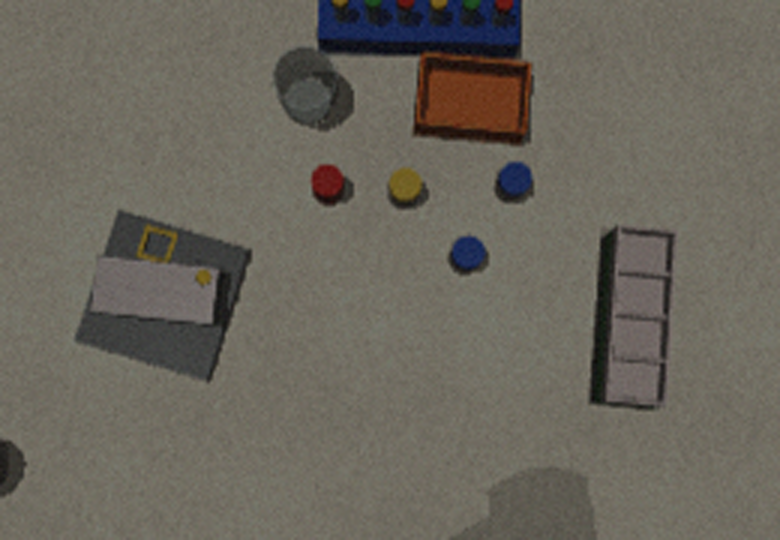

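View pics/b.png

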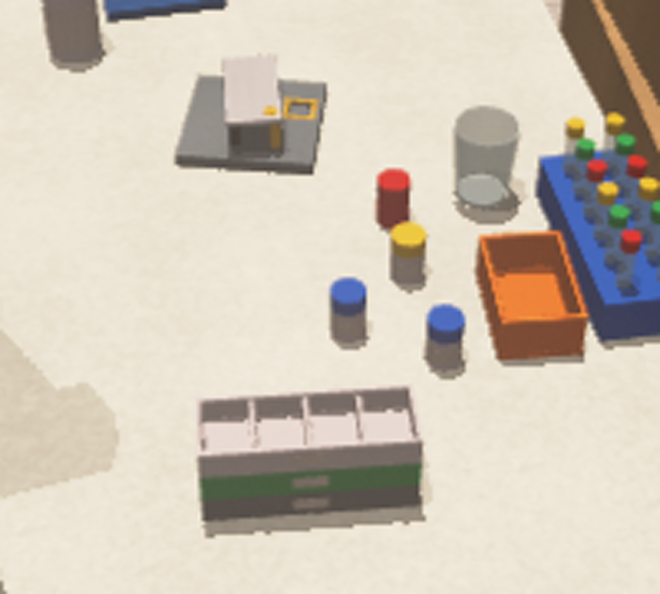

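Top view: two blue jars (crop 515,179 and 468,253), the yellow jar (405,185), a red decoy (327,183), a stack of grey, green and white at right (no blue or red tray), and the stand on its base at left, with the dip at (157,243).

```bash
cat > h.py <<'E'
import numpy as np, cv2
from scipy.spatial.transform import Rotation as Ro
from workcell import sense,vision,nets
def rot(s): 
    q=s["tcp_rot"]; return Ro.from_quat([q[1],q[2],q[3],q[0]])
def ray(px,z,p):
    """pixels -> world points on plane z"""
    px=np.atleast_2d(np.float64(px)); d=np.c_[px,np.ones(len(px))]@np.linalg.inv(p["K"]).T
    if "R" in p: R=p["R"].T; o=-R@p["t"]
    else: R,o=p["Rw"],p["ow"]
    d=d@R.T; return o+d*((z-o[2])/d[:,2])[:,None]
def proj(X,p):
    X=np.atleast_2d(X)
    c=X@p["R"].T+p["t"] if "R" in p else (X-p["ow"])@p["Rw"]
    u=c@p["K"].T; return u[:,:2]/u[:,2:]
def wrist():
    s=sense(); p=vision.camera("wrist"); T=p["tool_from_camera"]; A=rot(s).as_matrix()
    p["Rw"]=A@T[:3,:3]; p["ow"]=A@T[:3,3]+s["ee_pos"]; return p
def yaw(s):  # world angle of tool y axis (closing line)
    y=rot(s).as_matrix()[:,1]; return np.arctan2(y[1],y[0])
def go(pos,closing=None):
    """total move in tool axes: shift mm; yaw turn about tool z in deg so that closing line gets angle `closing` (rad); tilt fix"""
    s=sense(); A=rot(s).as_matrix(); sh=A.T@(np.array(pos)-s["ee_pos"])*1e3
    print("t %.1f pos"%s["t"],np.round(s["ee_pos"],4),"yaw %.3f"%yaw(s),"toolz",np.round(A[:,2],3),"q6 %.2f"%s["q"][5],"F",np.round(s["contact_force"],1),"open %.1f grip %.1f"%(s["opening"]*85.4,s["grasp_force"]))
    print("shift(tool mm)",np.round(sh,1))
    if closing is not None:
        d=(closing-yaw(s)+np.pi/2)%np.pi-np.pi/2
        print("turn about tool z deg",np.round(-np.degrees(d),1),"or",np.round(-np.degrees(d)+(180 if d>0 else -180),1))
E
python3 - <<'E'
from h import *
p=vision.camera("top")
f=lambda c,z:ray(np.array(c)/3+[200,100],z,p)
def rect(n,c,z):
    w=f(c,z)[:,:2];(m,sz,a)=cv2.minAreaRect(w.astype(np.float32)*1000)
    print(n,"mean",w.mean(0).round(4),sz,a,"edge01 ang",np.round(np.arctan2(*(w[1]-w[0])[::-1]),3),"len",np.round(np.linalg.norm(w[1]-w[0]),3))
rect("base",[(120,211),(251,249),(209,382),(76,341)],.014)
rect("dip",[(143,227),(177,231),(171,260),(138,256)],.014)
rect("stand",[(97,257),(219,265),(213,325),(92,312)],.055)
rect("dot",[(203,277)],.055) if 0 else print("dot",f([(203,277)],.057))
rect("white",[(617,229),(674,233),(664,408),(605,405)],.084)
print("jars",f([(515,179),(468,253),(405,185),(327,183)],.052))
w=wrist();print(w["K"],w["tool_from_camera"])
E
```

```text
base mean [0.5591 0.266 ] (149.8345184326172, 150.3202362060547) 74.71228790283203 edge01 ang -1.831 len 0.149
dip mean [0.6155 0.2759] (38.016990661621094, 32.3505859375) 84.448486328125 edge01 ang -1.664 len 0.037
stand mean [0.5597 0.2686] (128.06007385253906, 63.329952239990234) 86.62079620361328 edge01 ang -1.612 len 0.128
dot [[0.57403019 0.21908032 0.057     ]]
white mean [ 0.5393 -0.2308] (59.50859832763672, 182.20523071289062) 86.20010375976562 edge01 ang -1.617 len 0.059
jars [[ 0.68791395 -0.10664371  0.052     ]
 [ 0.607143   -0.05774071  0.052     ]
 [ 0.67845855  0.00995545  0.052     ]
 [ 0.67852497  0.0926496   0.052     ]]
[[358.70831785   0.         320.49551714]
 [  0.         358.70831785 196.76837082]
 [  0.           0.           1.        ]] [[ 7.15126765e-05 -9.51790547e-01 -3.06748674e-01  7.79598389e-02]
 [ 9.99999820e-01 -1.14447087e-04  5.88241564e-04  7.53788815e-04]
 [-5.94989253e-04 -3.06748661e-01  9.51790368e-01 -1.27173909e-01]
 [ 0.00000000e+00  0.00000000e+00  0.00000000e+00  1.00000000e+00]]
```

```bash
python3 -c "
from h import *
go([.559,.267,.245],-.04)"
```

```text
t 1.8 pos [ 0.1577 -0.553   0.2453] yaw -1.293 toolz [ 0. -0. -1.] q6 1.46 F [ 0.1 -0.4 -0.8] open 85.6 grip 0.0
shift(tool mm) [ 6.108e+02 -6.785e+02  2.000e-01]
turn about tool z deg -71.8 or 108.2
```

Request:
drive_tool --plan '[[[26,-29,0,0,0,0,85],[26,-29,0,0,0,0,85],[26,-29,0,0,0,0,85],[26,-29,0,0,0,0,85],[26,-29,0,0,0,0,85],[26,-29,0,0,0,0,85],[26,-29,0,0,0,0,85],[26,-29,0,0,0,0,85],[26,-29,0,0,0,0,85],[26,-29,0,0,0,0,85]]]' --newtons 60

```text
t: 2.63
ee_pos: [0.3286, -0.2011, 0.2456]
tcp_rot: [0.0, 0.99, 0.138, 0.0]
contact_force: [-0.1, 0.4, -0.6]
opening: 0.997
grasp_force: 0.0
```

Request:
drive_tool --plan '[[[26,-29,0,0,0,0,85],[26,-29,0,0,0,0,85],[26,-29,0,0,0,0,85],[26,-29,0,0,0,0,85],[26,-29,0,0,0,0,85],[26,-29,0,0,0,0,85],[26,-29,0,0,0,0,85],[26,-29,0,0,0,0,85],[26,-29,0,0,0,0,85],[26,-29,0,0,0,0,85]]]'

```text
t: 3.47
ee_pos: [0.4992, 0.1495, 0.2454]
tcp_rot: [0.0, 0.99, 0.139, 0.0]
contact_force: [0.6, -0.2, 0.1]
opening: 0.993
grasp_force: 0.0
```

Request:
drive_tool --plan '[[[26,-29,0,0,0,0,85],[26,-29,0,0,0,0,85],[26,-29,0,0,0,0,85],[13,-12,0,0,0,0,85],[0,0,0,0,0,-7,85],[0,0,0,0,0,-7,85],[0,0,0,0,0,-7,85],[0,0,0,0,0,-7,85],[0,0,0,0,0,-7,85],[0,0,0,0,0,-7,85]]]'

```text
t: 4.3
ee_pos: [0.5642, 0.2504, 0.2453]
tcp_rot: [-0.007, 0.866, 0.5, 0.001]
contact_force: [0.6, 0.4, 0.4]
opening: 0.992
grasp_force: 0.0
```

Request:
drive_tool --plan '[[[0,0,0,0,0,-7,85],[0,0,0,0,0,-7,85],[0,0,0,0,0,-7,85],[0,0,0,0,0,-7,85],[0,0,0,0,0,-2,85],[0,0,0,0,0,0,85]]]'

```text
t: 4.8
ee_pos: [0.5641, 0.2504, 0.2453]
tcp_rot: [-0.007, 0.709, 0.705, 0.003]
contact_force: [0.1, -0.1, 0.0]
opening: 0.99
grasp_force: 0.0
```

```bash
python3 -c "
from h import *
go([.559,.267,.245],-.04)
p=wrist();cv2.imwrite('pics/w1.png',p['frame'][:,:,::-1]);import pickle;pickle.dump(p,open('w1.pkl','wb'))"
```

```text
t 4.8 pos [0.5641 0.2504 0.2453] yaw -0.005 toolz [-0.005  0.014 -1.   ] q6 1.88 F [ 0.1 -0.1  0. ] open 84.6 grip 0.0
shift(tool mm) [16.6 -5.2  0.6]
turn about tool z deg 2.0 or -178.0
```

View pics/w1.png

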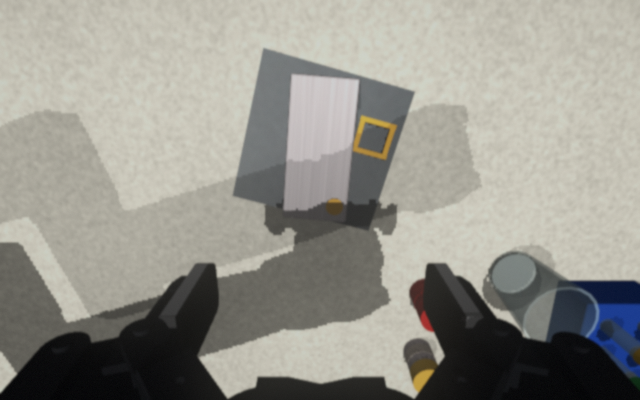

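Wrist view: stand plate at about (292,74), (358,79), (349,219) and (285,210), yellow dot at (335,205), dip centred at (375,138), base corners at (264,48), (414,92), (370,229) and (233,195).

```bash
python3 -c "
from h import *
import pickle;p=pickle.load(open('w1.pkl','rb'))
def rect(n,c,z):
    w=ray(c,z,p)[:,:2]
    print(n,w.mean(0).round(4),[ (round(float(np.linalg.norm(w[i]-w[i-1])),3),round(float(np.arctan2(*(w[i]-w[i-1])[::-1])),3)) for i in range(4)])
rect('base',[(264,48),(414,92),(370,229),(233,195)],.014)
rect('dip',[(362,117),(396,124),(387,159),(354,152)],.014)
rect('stand',[(292,74),(358,79),(349,219),(285,210)],.056)
print(ray([335,205],.058,p))
R=rot(sense()).as_matrix(); z=R[:,2]
ax=np.cross(z,[0,0,-1]);print('tilt fix rotvec tool deg',np.degrees(R.T@ax).round(2))
go([.560,.267,.245],-.02)
"
```

```text
base [0.5626 0.2696] [(0.148, 1.298), (0.148, -0.274), (0.146, -1.828), (0.15, 2.88)]
dip [0.617  0.2765] [(0.035, 1.369), (0.034, -0.203), (0.036, -1.772), (0.034, 2.928)]
stand [0.5633 0.2727] [(0.121, 1.488), (0.056, -0.077), (0.126, -1.613), (0.061, 2.989)]
[[0.57619696 0.22114575 0.058     ]]
tilt fix rotvec tool deg [-0.27 -0.8   0.  ]
t 4.8 pos [0.5642 0.2503 0.2453] yaw -0.007 toolz [-0.005  0.014 -1.   ] q6 1.89 F [ 0.3 -0.6  0.5] open 84.5 grip 0.0
shift(tool mm) [16.6 -4.3  0.6]
turn about tool z deg 0.8 or -179.2
```

Request:
drive_tool --plan '[[[19.6,-3.3,0,-0.27,-0.8,3,85],[0,0,30,0,0,0,85],[0,0,30,0,0,0,85],[0,0,30,0,0,0,85],[0,0,20,0,0,0,85],[0,0,0,0,0,0,85]]]'

```text
t: 5.35
ee_pos: [0.5574, 0.2688, 0.1304]
tcp_rot: [-0.002, 0.728, 0.686, -0.004]
contact_force: [-0.0, -0.3, -1.3]
opening: 0.998
grasp_force: 0.0
```

```bash
python3 -c "
from h import *
go([.561,.270,.042],-.06)
p=wrist();cv2.imwrite('pics/w2.png',p['frame'][:,:,::-1])"
```

```text
t 5.3 pos [0.5574 0.2688 0.1304] yaw -0.059 toolz [-0.009 -0.003 -1.   ] q6 1.98 F [-0.  -0.3 -1.3] open 85.2 grip 0.0
shift(tool mm) [ 1.8  4.3 88.4]
turn about tool z deg 0.1 or -179.9
```

View pics/w2.png

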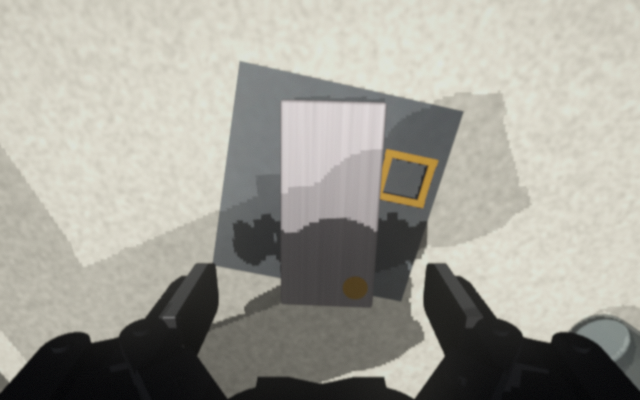

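Stand plate corners now at (281,101), (385,100), (373,307) and (281,304); dip centred at (409,179).

```bash
cat >> h.py <<'E'
def tilt():
    R=rot(sense()).as_matrix(); print('tilt fix tool deg',np.degrees(R.T@np.cross(R[:,2],[0,0,-1])).round(2))
def rect(n,c,z,p):
    w=ray(c,z,p)[:,:2]
    print(n,w.mean(0).round(4),[ (round(float(np.linalg.norm(w[i]-w[i-1])),3),round(float(np.arctan2(*(w[i]-w[i-1])[::-1])),3)) for i in range(len(w))])
E
python3 -c "
from h import *
p=wrist()
rect('stand',[(281,101),(385,100),(373,307),(281,304)],.055,p)
rect('dip',[(387,151),(437,158),(425,206),(380,198)],.014,p)
rect('base',[(240,62),(462,111),(403,300),(214,266)],.014,p)
tilt();go([.563,.270,.042],-.06)"
```

```text
stand [0.5636 0.27  ] [(0.131, 1.478), (0.058, -0.049), (0.134, -1.634), (0.061, 3.048)]
dip [0.6198 0.277 ] [(0.034, 1.422), (0.035, -0.197), (0.036, -1.774), (0.034, 2.901)]
base [0.5643 0.269 ] [(0.151, 1.309), (0.15, -0.266), (0.15, -1.824), (0.151, 2.883)]
tilt fix tool deg [-0.11  0.05  0.  ]
t 5.5 pos [0.5603 0.2698 0.1354] yaw -0.059 toolz [-0.002 -0.001 -1.   ] q6 1.98 F [0.3 0.1 0.3] open 85.1 grip 0.0
shift(tool mm) [ 0.5  2.8 93.4]
turn about tool z deg 0.1 or -179.9
```

Request:
drive_tool --plan '[[[0.5,1.2,20,-0.1,0,0,85],[0,0,20,0,0,0,85],[0,0,20,0,0,0,85],[0,0,20,0,0,0,85],[0,0,13,0,0,0,85],[0,0,0,0,0,0,85],[0,0,0,0,0,0,70],[0,0,0,0,0,0,50],[0,0,0,0,0,0,50],[0,0,0,0,0,0,50]]]' --newtons 40

```text
t: 6.28
ee_pos: [0.5641, 0.2711, 0.0453]
tcp_rot: [0.001, 0.727, 0.686, 0.002]
contact_force: [-1.6, 0.0, 6.6]
opening: 0.692
grasp_force: 42.7
```

Request:
drive_tool --plan '[[[0,0,0,0,0,0,50],[0,0,0,0,0,0,50],[0,0,-8,0,0,0,50],[0,0,-8,0,0,0,50],[0,0,0,0,0,0,50],[0,0,0,0,0,0,50]]]'

```text
t: 6.78
ee_pos: [0.5627, 0.2705, 0.0593]
tcp_rot: [0.001, 0.727, 0.686, 0.001]
contact_force: [0.1, 0.7, -3.6]
opening: 0.69
grasp_force: 44.8
```

```bash
python3 -c "
from h import *
tilt();go([.563,.268,.05],1.306)
p=wrist();cv2.imwrite('pics/w3.png',p['frame'][:,:,::-1])"
```

```text
tilt fix tool deg [ 0.14 -0.02  0.  ]
t 6.8 pos [0.5627 0.2705 0.0593] yaw -0.058 toolz [ 0.002  0.    -1.   ] q6 1.98 F [ 0.1  0.7 -3.6] open 58.9 grip 44.8
shift(tool mm) [-2.5  0.5  9.3]
turn about tool z deg -78.2 or 101.8
```

View pics/w3.png

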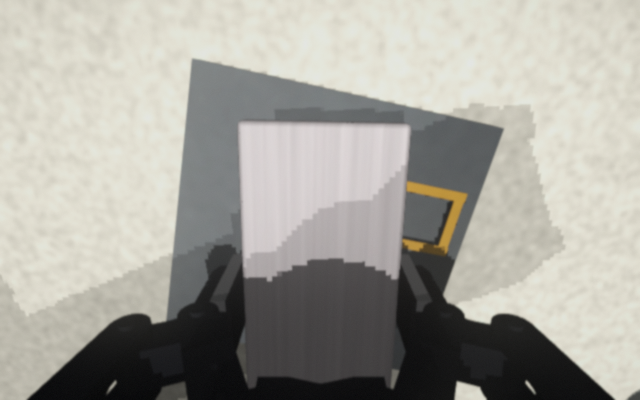

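The stand is held and lifted; the plate's far edge runs (240,122) to (409,125), with base corners at (192,59) and (502,128).

```bash
python3 -c "
from h import *
p=wrist()
for z in(.066,.07): rect('edge',[(240,122),(409,125)],z,p)
rect('base',[(192,59),(502,128)],.014,p)
w=ray([(192,59),(502,128)],.014,p)[:,:2];d=w[1]-w[0];print('base c',w.mean(0)+75e-3*np.array([d[1],-d[0]])/np.linalg.norm(d))
go([.563,.268,.05],1.306)
"
```

```text
edge [0.5669 0.3346] [(0.056, 3.066), (0.056, -0.076)]
edge [0.5669 0.335 ] [(0.054, 3.066), (0.054, -0.076)]
base [0.5804 0.3412] [(0.147, 2.874), (0.147, -0.268)]
base c [0.56049197 0.26883692]
t 6.9 pos [0.5619 0.2703 0.0583] yaw -0.058 toolz [ 0.001 -0.    -1.   ] q6 1.98 F [-0.4  0.5 -4.5] open 59.0 grip 44.8
shift(tool mm) [-2.2  1.2  8.3]
turn about tool z deg -78.2 or 101.8
```

Request:
drive_tool --plan '[[[0,0,0,0,0,-7.1,50],[0,0,0,0,0,-7.1,50],[0,0,0,0,0,-7.1,50],[0,0,0,0,0,-7.1,50],[0,0,0,0,0,-7.1,50],[0,0,0,0,0,-7.1,50],[0,0,0,0,0,-7.1,50],[0,0,0,0,0,-7.1,50],[0,0,0,0,0,-7.1,50],[0,0,0,0,0,-7.1,50]]]'

```text
t: 7.72
ee_pos: [0.5616, 0.2702, 0.0579]
tcp_rot: [0.0, 0.191, 0.982, -0.0]
contact_force: [0.1, 0.7, -4.2]
opening: 0.694
grasp_force: 44.8
```

Request:
drive_tool --plan '[[[0,0,0,0,0,-7,50],[0,0,0,0,0,0,50],[0,0,0,0,0,0,50],[0,0,0,0,0,0,50]]]'

```text
t: 8.05
ee_pos: [0.5619, 0.2703, 0.0582]
tcp_rot: [0.0, 0.135, 0.991, -0.0]
contact_force: [-0.1, 0.6, -3.3]
opening: 0.692
grasp_force: 44.8
```

```bash
python3 -c "
from h import *
tilt();go([.561,.2685,.05],1.304)
p=wrist();cv2.imwrite('pics/w4.png',p['frame'][:,:,::-1])"
```

```text
tilt fix tool deg [-0.02  0.04  0.  ]
t 8.1 pos [0.5619 0.2703 0.0582] yaw 1.301 toolz [ 0.001 -0.001 -1.   ] q6 0.62 F [-0.1  0.6 -3.3] open 59.1 grip 44.8
shift(tool mm) [ 0.4 -1.9  8.2]
turn about tool z deg -0.2 or 179.8
```

View pics/w4.png

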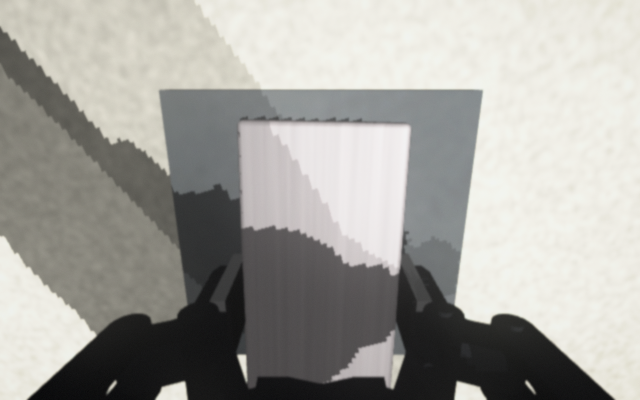

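The stand is aligned with the base: base far edge (161,90) to (483,90), stand far edge (240,121) to (410,124).

```bash
python3 -c "
from h import *
p=wrist()
u=np.array([np.cos(-.267),np.sin(-.267)])
for n,c,z,L in(('base',[(161,90),(483,90)],.014,.075),('stand',[(240,122),(410,124)],.067,.065)):
    w=ray(c,z,p)[:,:2]; rect(n,c,z,p)
    for s in(1,-1): print(w.mean(0)+s*L*u)
"
```

```text
base [0.4897 0.2898] [(0.148, -1.84), (0.148, 1.301)]
[0.56204668 0.27005629]
[0.41736167 0.30963213]
stand [0.4986 0.2883] [(0.055, -1.852), (0.055, 1.29)]
[0.56129284 0.27110344]
[0.43589916 0.30540251]
```

Request:
drive_tool --plan '[[[0,-0.5,8,0,0,0,50],[0,0,5,0,0,0,50],[0,0,3,0,0,0,50],[0,0,2,0,0,0,50],[0,0,1,0,0,0,50],[0,0,0,0,0,0,50]]]'

```text
t: 8.65
ee_pos: [0.5635, 0.2699, 0.0422]
tcp_rot: [0.002, 0.134, 0.991, 0.0]
contact_force: [-2.2, -3.0, 12.0]
opening: 0.69
grasp_force: 46.1
```

Touching (12 N). Release, rise, check.

Request:
drive_tool --plan '[[[0,0,0,0,0,0,66],[0,0,0,0,0,0,85],[0,0,0,0,0,0,85],[0,0,0,0,0,0,85],[0,0,-30,0,0,0,85],[0,0,-40,0,0,0,85],[0,0,-40,0,0,0,85],[0,0,-40,0,0,0,85],[0,0,0,0,0,0,85],[0,0,0,0,0,0,85]]]'

```text
t: 9.48
ee_pos: [0.5641, 0.2709, 0.193]
tcp_rot: [0.004, 0.133, 0.991, 0.002]
contact_force: [-0.0, 0.3, -0.9]
opening: 0.995
grasp_force: 0.0
```

```bash
python3 -c "
from h import *
go([.563,.268,.05],1.306)
p=wrist();q=vision.camera('side')
a=p['frame'][:,:,::-1];b=q['frame'][130:230,240:400,::-1]
cv2.imwrite('pics/w5.png',np.vstack([cv2.resize(a,(480,300)),cv2.resize(b,(480,300),interpolation=cv2.INTER_CUBIC)]))
import pickle;pickle.dump(p,open('w5.pkl','wb'))
"
```

```text
t 9.5 pos [0.5641 0.2709 0.193 ] yaw 1.303 toolz [ 0.008  0.002 -1.   ] q6 0.61 F [-0.   0.3 -0.9] open 85.0 grip 0.0
shift(tool mm) [  1.3  -3.7 143. ]
turn about tool z deg -0.2 or 179.8
```

View pics/w5.png

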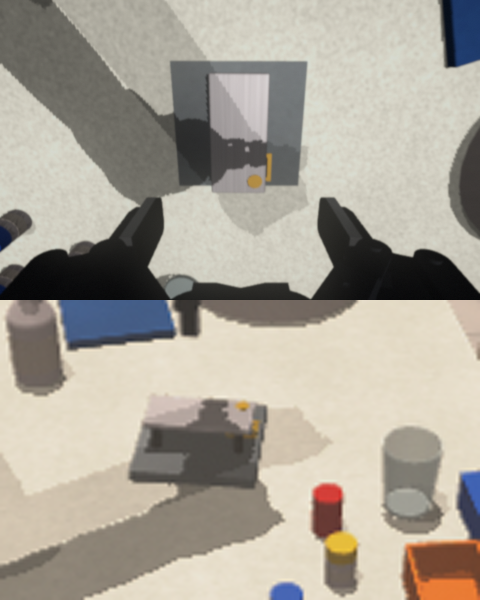

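Stand sits squarely on the base and looks level; plate corners (208,73), (268,73), (267,192) and (212,191) in the 480-px view, dot over the dip.

```bash
python3 -c "
from h import *
import pickle;p=pickle.load(open('w5.pkl','rb'))
rect('stand',np.array([(208,73),(268,73),(267,192),(212,191)])*4/3,.052,p)
rect('base',np.array([(170,61),(307,61),(299,185),(179,185)])*4/3,.014,p)
p=vision.camera('top');b=p['frame'][140:260,200:460,::-1];print(p['frame'].shape)
cv2.imwrite('pics/t2.png',cv2.resize(p['frame'][130:270,205:455,::-1],None,fx=3.2,fy=3.2,interpolation=cv2.INTER_CUBIC))
"
```

```text
stand [0.5604 0.2697] [(0.126, 2.872), (0.058, 1.303), (0.127, -0.244), (0.061, -1.86)]
base [0.5605 0.2696] [(0.148, 2.868), (0.148, 1.303), (0.148, -0.257), (0.151, -1.84)]
(400, 640, 3)
```

View pics/t2.png

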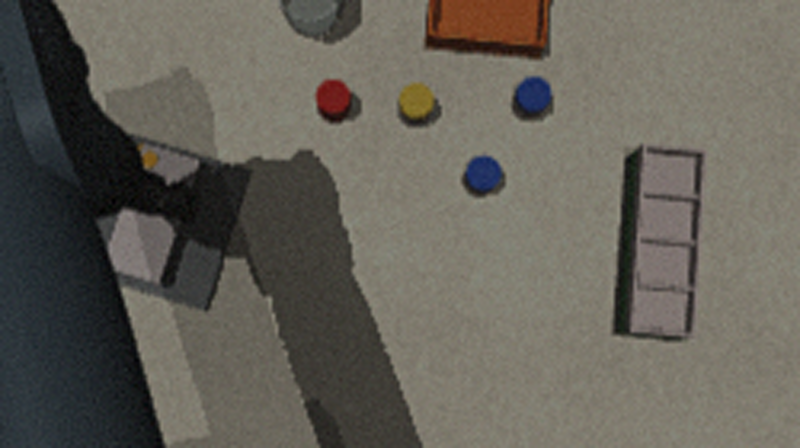

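Request:
drive_tool --plan '[[[0,0,-20,0,0,-6.3,85],[0,0,-20,0,0,-6.3,85],[0,-40,0,0,0,0,85],[0,-40,0,0,0,0,85],[0,-40,0,0,0,0,85],[0,-40,0,0,0,0,85],[0,-40,0,0,0,0,85],[0,-40,0,0,0,0,85],[0,-40,0,0,0,0,85],[0,-40,0,0,0,0,85]]]'

```text
t: 10.47
ee_pos: [0.5448, -0.0512, 0.2275]
tcp_rot: [-0.001, 0.024, 1.0, 0.0]
contact_force: [0.1, -0.5, 0.7]
opening: 0.997
grasp_force: 0.0
```

Request:
drive_tool --plan '[[[0,-40,0,0,0,0,85],[0,-40,0,0,0,0,85],[0,-40,0,0,0,0,85],[0,-40,0,0,0,0,85],[0,-20,0,0,0,0,85],[0,0,0,0,0,0,85],[0,0,0,0,0,0,85],[0,0,0,0,0,0,85]]]'

```text
t: 11.13
ee_pos: [0.5372, -0.2283, 0.2282]
tcp_rot: [-0.001, 0.024, 1.0, 0.001]
contact_force: [0.2, 1.0, -0.7]
opening: 0.997
grasp_force: 0.0
```

```bash
python3 -c "
from h import *
tilt();go([.539,-.231,.2],1.525)
p=wrist();cv2.imwrite('pics/w6.png',p['frame'][:,:,::-1])
import pickle;pickle.dump(p,open('w6.pkl','wb'))
"
```

```text
tilt fix tool deg [ 0.11 -0.08  0.  ]
t 11.1 pos [ 0.5372 -0.2283  0.2282] yaw 1.523 toolz [-0.001  0.002 -1.   ] q6 -0.46 F [ 0.2  1.  -0.7] open 85.1 grip 0.0
shift(tool mm) [-1.9 -2.6 28.2]
turn about tool z deg -0.1 or 179.9
```

View pics/w6.png

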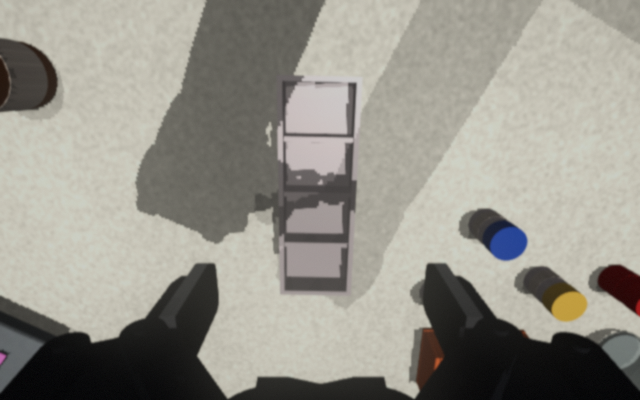

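White tray rim corners at (283,78), (361,78), (351,293) and (281,293), roughly under the tool.

```bash
python3 -c "
from h import *
import pickle;p=pickle.load(open('w6.pkl','rb'))
rect('white',[(283,78),(361,78),(351,293),(281,293)],.084,p)
p=vision.camera('side');b=p['frame'][240:330,260:400]
hsv=cv2.cvtColor(p['frame'],cv2.COLOR_RGB2HSV);m=((hsv[...,0]>45)&(hsv[...,0]<80)&(hsv[...,1]>80));m[:250]=0;m[330:]=0;m[:,:270]=0;m[:,380:]=0
ys,xs=np.nonzero(m);print(xs.min(),xs.max(),ys.min(),ys.max())
print(proj([(.539+sx*.091,-.231-.031,z) for z in(0,.028,.056,.084) for sx in(-1,1)],p).round(1))
cv2.imwrite('pics/s2.png',cv2.resize(p['frame'][240:310,275:375,::-1],None,fx=6,fy=6))
"
```

```text
white [ 0.5446 -0.2309] [(0.178, 3.053), (0.056, 1.524), (0.178, -0.062), (0.061, -1.619)]
292 356 282 290
[[289.1 299.4]
 [354.3 291.1]
 [288.5 293. ]
 [354.7 284.7]
 [288.  286.4]
 [355.2 278.1]
 [287.4 279.6]
 [355.6 271.3]]
```

Request:
drive_tool --plan '[[[-5.3,-2.7,10,0.1,-0.1,0.7,85],[0,0,35,0,0,0,85],[0,0,35,0,0,0,85],[0,0,35,0,0,0,85],[0,0,22,0,0,0,85],[0,0,10,0,0,0,85],[0,0,10,0,0,0,85],[0,0,0,0,0,0,85],[0,0,0,0,0,0,85]]]'

```text
t: 11.98
ee_pos: [0.5444, -0.2328, 0.0735]
tcp_rot: [0.002, 0.03, 1.0, -0.001]
contact_force: [0.7, 0.7, -0.2]
opening: 0.994
grasp_force: 0.0
```

```bash
python3 -c "
from h import *
tilt();go([.5425,-.231,.071],1.51)
p=wrist();cv2.imwrite('pics/w7.png',p['frame'][:,:,::-1])
import pickle;pickle.dump(p,open('w7.pkl','wb'))
"
```

```text
tilt fix tool deg [-0.14  0.25  0.  ]
t 12.0 pos [ 0.5444 -0.2328  0.0735] yaw 1.511 toolz [ 0.004 -0.003 -1.   ] q6 -0.45 F [ 0.7  0.7 -0.2] open 84.9 grip 0.0
shift(tool mm) [2.  1.6 2.5]
turn about tool z deg 0.1 or -179.9
```

View pics/w7.png

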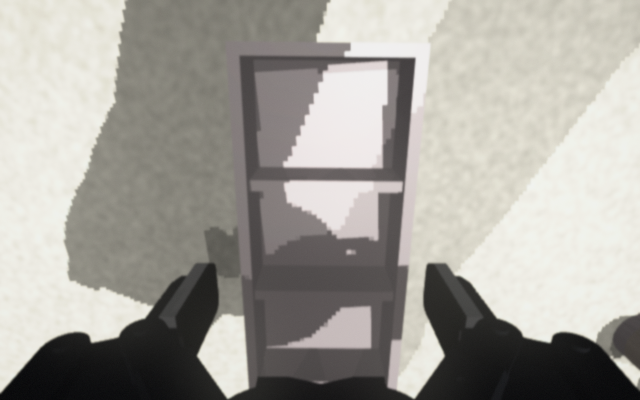

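Fingers straddle the white tray; its near rim edge runs (231,44) to (430,43), and the middle cross wall is hidden below the gripper.

```bash
python3 -c "
from h import *
import pickle;p=pickle.load(open('w7.pkl','rb'))
rect('edge',[(231,44),(430,43)],.084,p)
w=ray([(231,44),(430,43)],.084,p).mean(0)[:2];print(w+.091*np.array([np.cos(-.06),np.sin(-.06)]))
rect('Ledge',[(231,44),(245,300)],.084,p);rect('Redge',[(430,43),(405,300)],.084,p)
"
```

```text
edge [ 0.4548 -0.2254] [(0.06, -1.626), (0.06, 1.516)]
[ 0.54565511 -0.2309024 ]
Ledge [ 0.4976 -0.2587] [(0.089, 3.064), (0.089, -0.078)]
Redge [ 0.501  -0.1988] [(0.089, 3.072), (0.089, -0.07)]
```

Request:
drive_tool --plan '[[[0,1.8,1.5,-0.1,0.2,0.6,85],[0,0,0,0,0,0,85],[0,0,0,0,0,0,70],[0,0,0,0,0,0,50],[0,0,0,0,0,0,50],[0,0,0,0,0,0,50],[0,0,0,0,0,0,50],[0,0,-6,0,0,0,50],[0,0,-8,0,0,0,50],[0,0,0,0,0,0,50]]]' --newtons 30

```text
t: 12.87
ee_pos: [0.5444, -0.2313, 0.0866]
tcp_rot: [0.001, 0.035, 0.999, -0.0]
contact_force: [-0.1, -0.9, -0.8]
opening: 0.716
grasp_force: 33.2
```

```bash
python3 -c "
from h import *
tilt();go([.46,.0,.045],0)
p=vision.camera('side');q=wrist()
cv2.imwrite('pics/s3.png',np.vstack([cv2.resize(p['frame'][230:320,260:400,::-1],(466,300),interpolation=cv2.INTER_CUBIC),cv2.resize(q['frame'][:,:,::-1],(466,291))]))
"
```

```text
tilt fix tool deg [-0.04  0.06  0.  ]
t 12.9 pos [ 0.5444 -0.2313  0.0866] yaw 1.500 toolz [ 0.001 -0.001 -1.   ] q6 -0.44 F [-0.1 -0.9 -0.8] open 61.2 grip 33.2
shift(tool mm) [100.4 224.8  41.4]
turn about tool z deg 86.0 or -94.0
```

View pics/s3.png

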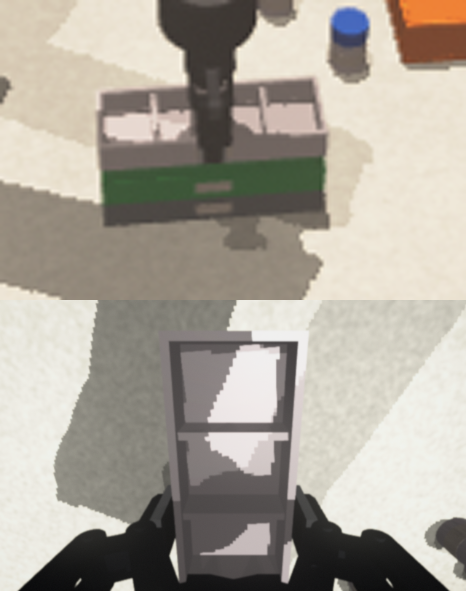

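Request:
drive_tool --plan '[[[0,0,-32,0,0,0,50],[0,0,-32,0,0,0,50],[14,31,0,0,0,0,50],[14,32,0,0,0,0,50],[14,32,0,0,0,0,50],[14,32,0,0,0,0,50],[14,32,0,0,0,0,50],[14,32,0,0,0,0,50],[16,34,0,0,0,0,50],[0,0,0,0,0,7,50]]]'

```text
t: 13.8
ee_pos: [0.4557, 0.0058, 0.1485]
tcp_rot: [-0.003, 0.094, 0.996, 0.002]
contact_force: [-0.8, -0.2, -1.4]
opening: 0.719
grasp_force: 33.9
```

Request:
drive_tool --plan '[[[0,0,0,0,0,7,50],[0,0,0,0,0,7,50],[0,0,0,0,0,7,50],[0,0,0,0,0,7,50],[0,0,0,0,0,7,50],[0,0,0,0,0,7,50],[0,0,0,0,0,7,50],[0,0,0,0,0,7,50],[0,0,0,0,0,7,50],[0,0,0,0,0,7,50]]]'

```text
t: 14.63
ee_pos: [0.4595, 0.0006, 0.1489]
tcp_rot: [-0.0, 0.652, 0.758, -0.0]
contact_force: [-0.4, 0.4, -1.1]
opening: 0.717
grasp_force: 33.9
```

Request:
drive_tool --plan '[[[0,0,0,0,0,7,50],[0,0,30,0,0,2,50],[0,0,30,0,0,0,50],[0,0,30,0,0,0,50],[0,0,0,0,0,0,50],[0,0,0,0,0,0,50]]]'

```text
t: 15.13
ee_pos: [0.4575, 0.0009, 0.0581]
tcp_rot: [-0.002, 0.707, 0.707, -0.002]
contact_force: [0.2, -0.4, -0.4]
opening: 0.717
grasp_force: 34.1
```

```bash
python3 -c "
from h import *
tilt();go([.46,.0,.0165],0)
"
```

```text
tilt fix tool deg [-0.31 -0.03  0.  ]
t 15.1 pos [0.4575 0.0009 0.0581] yaw -0.000 toolz [-0.005  0.001 -1.   ] q6 1.43 F [ 0.2 -0.4 -0.4] open 61.2 grip 34.1
shift(tool mm) [-0.9  2.7 41.6]
turn about tool z deg -0.0 or 180.0
```

Request:
drive_tool --plan '[[[0,0,20,0,0,0,50],[0,0,14,0,0,0,50],[0,0,5,0,0,0,50],[0,0,2,0,0,0,50],[0,0,0,0,0,0,50],[0,0,0,0,0,0,70],[0,0,0,0,0,0,85],[0,0,0,0,0,0,85],[0,0,0,0,0,0,85],[0,0,-10,0,0,0,85]]]'

```text
t: 15.97
ee_pos: [0.4587, 0.0007, 0.0275]
tcp_rot: [-0.001, 0.707, 0.707, -0.001]
contact_force: [-0.1, -0.9, -0.2]
opening: 0.992
grasp_force: 0.0
```

Request:
drive_tool --plan '[[[0,0,-40,0,0,0,85],[0,0,-40,0,0,0,85],[0,0,-40,0,0,0,85],[0,0,-20,0,0,-7,85],[0,0,0,0,0,-7,85],[0,0,0,0,0,-7,85],[0,0,0,0,0,-7,85],[0,0,0,0,0,-7,85],[0,0,0,0,0,-7,85],[0,0,0,0,0,-7,85]]]'

```text
t: 16.8
ee_pos: [0.4598, 0.0006, 0.1685]
tcp_rot: [0.0, 0.348, 0.938, -0.0]
contact_force: [-0.3, 0.2, 0.3]
opening: 0.994
grasp_force: 0.0
```

Request:
drive_tool --plan '[[[0,0,0,0,0,-7,85],[0,0,0,0,0,-7,85],[0,0,0,0,0,-7,85],[0,0,0,0,0,-7,85],[0,0,0,0,0,-7,85],[0,0,0,0,0,-2,85],[0,0,0,0,0,0,85],[0,0,0,0,0,0,85]]]'

```text
t: 17.47
ee_pos: [0.4598, 0.0005, 0.1684]
tcp_rot: [-0.0, 0.036, 0.999, -0.0]
contact_force: [0.0, -1.2, 0.8]
opening: 0.999
grasp_force: 0.0
```

```bash
python3 -c "
from h import *
tilt();go([.545,-.231,.15],1.50)
"
```

```text
tilt fix tool deg [-0.01 -0.01  0.  ]
t 17.5 pos [0.4598 0.0005 0.1684] yaw 1.499 toolz [-0. -0. -1.] q6 -0.07 F [ 0.  -1.2  0.8] open 85.3 grip 0.0
shift(tool mm) [-101.5 -224.8   18.4]
turn about tool z deg -0.0 or 180.0
```

Request:
drive_tool --plan '[[[-14.5,-32.1,0,0,0,0,85],[-14.5,-32.1,0,0,0,0,85],[-14.5,-32.1,0,0,0,0,85],[-14.5,-32.1,0,0,0,0,85],[-14.5,-32.1,0,0,0,0,85],[-14.5,-32.1,0,0,0,0,85],[-14.5,-32.2,0,0,0,0,85],[0,0,35,0,0,0,85],[0,0,20,0,0,0,85],[0,0,0,0,0,0,85]]]'

```text
t: 18.3
ee_pos: [0.5423, -0.23, 0.1086]
tcp_rot: [-0.004, 0.036, 0.999, 0.002]
contact_force: [-1.2, 0.1, -1.0]
opening: 0.999
grasp_force: 0.0
```

Request:
drive_tool --plan '[[[0,0,0,0,0,0,85],[0,0,0,0,0,0,85]]]'

```text
t: 18.47
ee_pos: [0.5456, -0.2307, 0.1144]
tcp_rot: [0.0, 0.035, 0.999, -0.0]
contact_force: [-0.2, 0.0, 0.3]
opening: 0.992
grasp_force: 0.0
```

```bash
python3 -c "
from h import *
tilt();go([.545,-.231,.0435],1.50)
p=wrist();cv2.imwrite('pics/w8.png',p['frame'][:,:,::-1])
import pickle;pickle.dump(p,open('w8.pkl','wb'))
"
```

```text
tilt fix tool deg [-0.03  0.03  0.  ]
t 18.5 pos [ 0.5456 -0.2307  0.1144] yaw 1.500 toolz [ 0.    -0.001 -1.   ] q6 -0.44 F [-0.2  0.   0.3] open 84.7 grip 0.0
shift(tool mm) [ 0.7 -0.3 70.9]
turn about tool z deg 0.0 or -180.0
```

View pics/w8.png

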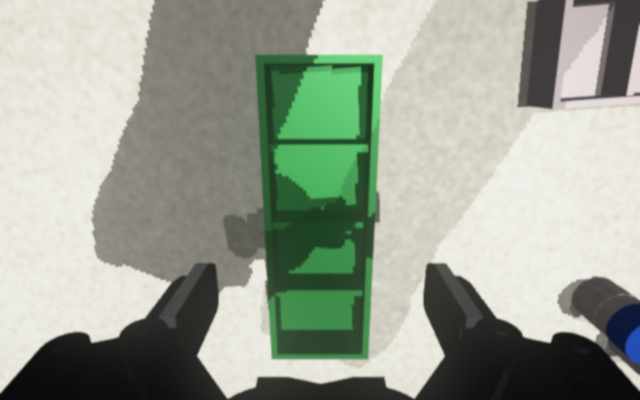

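Green tray now on top: rim corners (256,56), (383,55), (368,358) and (271,358); the white tray sits clear at upper right.

```bash
cat >> h.py <<'E'
def seg(p,color,roi=None):
    """min-area rect corners of a coloured blob, pixels"""
    h=cv2.cvtColor(p["frame"],cv2.COLOR_RGB2HSV)
    lo,hi={"green":((50,70,20),(85,255,255)),"blue":((105,110,30),(130,255,255)),"yellow":((18,120,60),(32,255,255))}[color]
    m=cv2.inRange(h,lo,hi)
    if roi: k=np.zeros_like(m);k[roi[1]:roi[3],roi[0]:roi[2]]=1;m*=k
    cs,_=cv2.findContours(cv2.morphologyEx(m,cv2.MORPH_CLOSE,np.ones((9,9))),cv2.RETR_EXTERNAL,cv2.CHAIN_APPROX_NONE)
    return sorted(cs,key=cv2.contourArea,reverse=True)
E
python3 -c "
from h import *
import pickle;p=pickle.load(open('w8.pkl','rb'))
rect('green',[(256,56),(383,55),(368,358),(271,358)],.056,p)
c=seg(p,'green')[0][:,0,:];w=ray(c,.056,p)[:,:2];print(cv2.minAreaRect((w*1000).astype(np.float32)))
"
```

```text
green [ 0.5445 -0.2323] [(0.179, 3.069), (0.061, 1.508), (0.18, -0.07), (0.062, -1.64)]
((544.4011840820312, -232.41705322265625), (61.6181526184082, 179.6845245361328), 85.96778869628906)
```

Request:
drive_tool --plan '[[[1,-1.3,30,0,0,0,85],[0,0,25,0,0,0,85],[0,0,16,0,0,0,85],[0,0,0,0,0,0,85],[0,0,0,0,0,0,85],[0,0,0,0,0,0,70],[0,0,0,0,0,0,50],[0,0,0,0,0,0,50],[0,0,0,0,0,0,50],[0,0,0,0,0,0,50]]]'

```text
t: 19.35
ee_pos: [0.546, -0.2328, 0.0447]
tcp_rot: [0.002, 0.035, 0.999, -0.001]
contact_force: [-0.5, 1.5, 5.8]
opening: 0.718
grasp_force: 34.0
```

Request:
drive_tool --plan '[[[0,0,0,0,0,0,50],[0,0,-6,0,0,0,50],[0,0,-8,0,0,0,50],[0,0,-40,0,0,0,50],[0,0,-40,0,0,0,50],[0,0,-20,0,0,0,50],[0,0,0,0,0,0,50],[0,0,0,0,0,0,50]]]'

```text
t: 20.02
ee_pos: [0.5454, -0.2328, 0.1584]
tcp_rot: [0.002, 0.035, 0.999, -0.001]
contact_force: [-0.8, 0.4, -1.6]
opening: 0.725
grasp_force: 34.0
```

```bash
python3 -c "
from h import *
tilt();go([.5605,.2697,.1],1.304)
q=wrist();c=seg(q,'green')[0][:,0,:];s=sense();z=s['ee_pos'][2]-.0155+.028
w=ray(c,z,q)[:,:2];A=rot(s).as_matrix();l=(np.c_[w,np.full(len(w),z)]-s['ee_pos'])@A;print('tool frame x far edge mm (want +91, -y/+y sym)',l[:,0].max()*1e3,l[:,1].min()*1e3,l[:,1].max()*1e3)
p=vision.camera('top')
for c in seg(p,'blue',(250,130,400,240))[:4]: print(c[:,0].mean(0),cv2.contourArea(c),ray(c[:,0].mean(0),.052,p))
"
```

```text
tilt fix tool deg [-0.12  0.2   0.  ]
t 20.0 pos [ 0.5454 -0.2328  0.1584] yaw 1.500 toolz [ 0.003 -0.002 -1.   ] q6 -0.44 F [-0.8  0.4 -1.6] open 61.9 grip 34.0
shift(tool mm) [ 20.5 502.4  57.3]
turn about tool z deg 11.3 or -168.7
tool frame x far edge mm (want +91, -y/+y sym) 90.5927236116023 -32.65673041547119 29.645584295007268
[371.25925926 159.22222222] 75.5 [[ 0.6893261  -0.10533538  0.052     ]]
[345.5        174.39285714] 74.0 [[ 0.63818846 -0.02408633  0.052     ]]
```

Request:
drive_tool --plan '[[[1.5,40,0,0,0,0,50],[1.5,40,0,0,0,0,50],[1.5,40,0,0,0,0,50],[1.5,40,0,0,0,0,50],[1.5,40,0,0,0,0,50],[1.5,40,0,0,0,0,50],[1.5,40,0,0,0,0,50],[1.5,40,0,0,0,0,50],[1.5,40,0,0,0,0,50],[1.5,40,0,0,0,0,50]]]'

```text
t: 20.95
ee_pos: [0.5554, 0.1696, 0.1539]
tcp_rot: [-0.002, 0.035, 0.999, -0.001]
contact_force: [1.1, -0.6, -1.8]
opening: 0.718
grasp_force: 34.0
```

Request:
drive_tool --plan '[[[1.5,40,0,0,0,0,50],[1.5,40,0,0,0,0,50],[1.5,22,0,0,0,0,50],[0,0,0,0,0,5.7,50],[0,0,0,0,0,5.6,50],[0,0,20,0,0,0,50],[0,0,20,0,0,0,50],[0,0,20,0,0,0,50],[0,0,0,0,0,0,50],[0,0,0,0,0,0,50]]]'

```text
t: 21.78
ee_pos: [0.5573, 0.2691, 0.0933]
tcp_rot: [-0.003, 0.133, 0.991, -0.002]
contact_force: [0.6, -0.2, -1.1]
opening: 0.715
grasp_force: 33.9
```

```bash
python3 -c "
from h import *
tilt();go([.5605,.2697,.0685],1.304)
p=wrist();cv2.imwrite('pics/w9.png',p['frame'][:,:,::-1])
import pickle;pickle.dump(p,open('w9.pkl','wb'))
"
```

```text
tilt fix tool deg [-0.25 -0.35  0.  ]
t 21.8 pos [0.5573 0.2691 0.0933] yaw 1.303 toolz [-0.007 -0.003 -1.   ] q6 0.61 F [ 0.6 -0.2 -1.1] open 61.1 grip 33.9
shift(tool mm) [-3.1  1.6 24.8]
turn about tool z deg -0.0 or 180.0
```

Request:
drive_tool --plan '[[[0,0,12,0,0,0,50],[0,0,0,0,0,0,50],[0,0,0,0,0,0,50],[0,0,0,0,0,0,50]]]'

```text
t: 22.17
ee_pos: [0.5605, 0.2702, 0.0853]
tcp_rot: [0.0, 0.133, 0.991, 0.0]
contact_force: [0.2, -0.9, -1.3]
opening: 0.721
grasp_force: 34.0
```

```bash
python3 -c "
from h import *
tilt();go([.561,.27,.0685],1.304)
p=wrist();cv2.imwrite('pics/w9.png',p['frame'][:,:,::-1])
"
```

```text
tilt fix tool deg [0.03 0.04 0.  ]
t 22.2 pos [0.5605 0.2702 0.0853] yaw 1.303 toolz [ 0.001  0.    -1.   ] q6 0.61 F [ 0.2 -0.9 -1.3] open 61.5 grip 34.0
shift(tool mm) [-0.5 -0.1 16.8]
turn about tool z deg -0.0 or 180.0
```

View pics/w9.png

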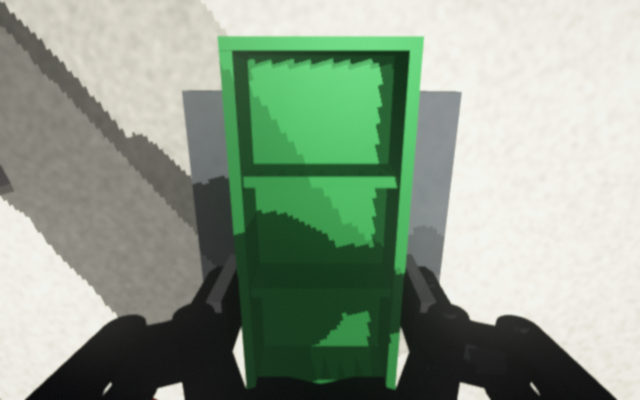

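The green tray hangs centred over the base: rim (219,38) to (424,38), base symmetric at 183..461. Lower, release, rise.

Request:
drive_tool --plan '[[[-0.5,0,8,0,0,0,50],[0,0,5,0,0,0,50],[0,0,2.5,0,0,0,50],[0,0,1.5,0,0,0,50],[0,0,0,0,0,0,50],[0,0,0,0,0,0,50]]]'

```text
t: 22.72
ee_pos: [0.5603, 0.2698, 0.0687]
tcp_rot: [0.0, 0.133, 0.991, -0.0]
contact_force: [-4.5, -0.9, 11.4]
opening: 0.719
grasp_force: 35.4
```

Request:
drive_tool --plan '[[[0,0,0,0,0,0,66],[0,0,0,0,0,0,85],[0,0,0,0,0,0,85],[0,0,0,0,0,0,85],[0,0,-20,0,0,0,85],[0,0,-40,0,0,0,85],[0,0,-40,0,0,0,85],[0,0,-30,0,0,0,85],[0,0,0,0,0,0,85],[0,0,0,0,0,0,85]]]'

```text
t: 23.55
ee_pos: [0.5623, 0.2706, 0.1995]
tcp_rot: [0.002, 0.133, 0.991, 0.001]
contact_force: [1.1, 0.0, -0.1]
opening: 0.991
grasp_force: 0.0
```

Request:
drive_tool --plan '[[[0,0,0,0,0,0,85],[0,0,0,0,0,0,85]]]'

```text
t: 23.72
ee_pos: [0.5594, 0.2695, 0.1951]
tcp_rot: [-0.002, 0.133, 0.991, -0.001]
contact_force: [0.3, 0.1, -0.7]
opening: 0.993
grasp_force: 0.0
```

```bash
python3 -c "
from h import *
tilt();go([.46,0,.2],0)
q=wrist();c=seg(q,'green')[0][:,0,:]
w=ray(c,.08,q)[:,:2];print(cv2.minAreaRect((w*1000).astype(np.float32)))
h=cv2.approxPolyDP(cv2.convexHull(c),8,True)[:,0];print(h.tolist())
rect('g',h,.08,q)
"
```

```text
tilt fix tool deg [-0.13 -0.19  0.  ]
t 23.7 pos [0.5594 0.2695 0.1951] yaw 1.303 toolz [-0.004 -0.001 -1.   ] q6 0.61 F [ 0.3  0.1 -0.7] open 84.8 grip 0.0
shift(tool mm) [  24.6 -286.2   -4.2]
turn about tool z deg 74.7 or -105.3
((558.7689208984375, 268.8531494140625), (62.67118835449219, 179.33018493652344), 74.72235107421875)
[[369, 63], [360, 305], [286, 306], [274, 63]]
g [0.5587 0.2696] [(0.06, 1.303), (0.178, -0.266), (0.058, -1.821), (0.179, 2.887)]
```

Request:
drive_tool --plan '[[[3,-35.8,0,0,0,0,85],[3,-35.8,0,0,0,0,85],[3,-35.8,0,0,0,0,85],[3,-35.8,0,0,0,0,85],[3,-35.8,0,0,0,0,85],[3,-35.8,0,0,0,0,85],[3,-35.8,0,0,0,0,85],[3,-35.8,0,0,0,0,85],[0,0,0,0,0,7,85],[0,0,0,0,0,7,85]]]'

```text
t: 24.6
ee_pos: [0.4598, -0.0017, 0.1959]
tcp_rot: [-0.002, 0.258, 0.966, -0.0]
contact_force: [0.6, -0.1, 0.3]
opening: 0.993
grasp_force: 0.0
```

Request:
drive_tool --plan '[[[0,0,0,0,0,7,85],[0,0,0,0,0,7,85],[0,0,0,0,0,7,85],[0,0,0,0,0,7,85],[0,0,0,0,0,7,85],[0,0,0,0,0,7,85],[0,0,20,0,0,7,85],[0,0,30,0,0,7,85],[0,0,30,0,0,4.7,85],[0,0,0,0,0,0,85]]]'

```text
t: 25.43
ee_pos: [0.456, 0.0008, 0.1113]
tcp_rot: [-0.005, 0.708, 0.706, -0.004]
contact_force: [-1.2, 1.4, 0.3]
opening: 0.997
grasp_force: 0.0
```

Request:
drive_tool --plan '[[[0,0,0,0,0,0,85],[0,0,0,0,0,0,85]]]'

```text
t: 25.6
ee_pos: [0.4616, 0.0001, 0.1178]
tcp_rot: [-0.0, 0.707, 0.708, -0.0]
contact_force: [0.6, -0.4, 0.4]
opening: 0.994
grasp_force: 0.0
```

```bash
python3 -c "
from h import *
tilt();go([.459,0.001,.0165],0)
p=wrist();cv2.imwrite('pics/w10.png',p['frame'][:,:,::-1])
import pickle;pickle.dump(p,open('w10.pkl','wb'))
h=cv2.cvtColor(p['frame'],cv2.COLOR_RGB2GRAY)
print(proj([(.459+sx*.031,.001+sy*.091,.028) for sx in(-1,1) for sy in(-1,1)],p).round())
"
```

```text
tilt fix tool deg [-0.05  0.    0.  ]
t 25.6 pos [4.616e-01 1.000e-04 1.178e-01] yaw 0.001 toolz [-0.001 -0.    -1.   ] q6 1.43 F [ 0.6 -0.4  0.4] open 84.9 grip 0.0
shift(tool mm) [  0.9  -2.5 101.3]
turn about tool z deg 0.1 or -179.9
[[274. 326.]
 [262.  54.]
 [360. 326.]
 [372.  54.]]
```

View pics/w10.png

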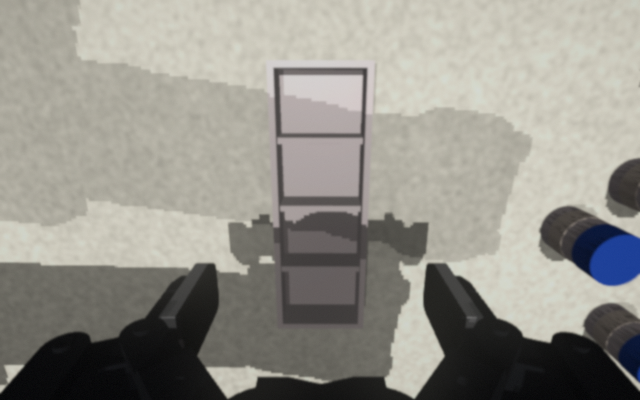

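White tray rim corners at (266,62), (376,62), (363,325) and (282,325), under the gripper; blue jars are well to the right.

```bash
python3 -c "
from h import *
import pickle;p=pickle.load(open('w10.pkl','rb'))
rect('white',[(266,62),(376,62),(363,325),(282,325)],.028,p)
"
```

```text
white [ 0.462  -0.0006] [(0.177, 1.59), (0.062, 0.001), (0.177, -1.575), (0.058, -3.14)]
```

Request:
drive_tool --plan '[[[0,0.4,35,0,0,0,85],[0,0,35,0,0,0,85],[0,0,22,0,0,0,85],[0,0,9,0,0,0,85],[0,0,0,0,0,0,85],[0,0,0,0,0,0,70],[0,0,0,0,0,0,50],[0,0,0,0,0,0,50],[0,0,0,0,0,0,50],[0,0,0,0,0,0,50]]]'

```text
t: 26.48
ee_pos: [0.4641, -0.0002, 0.0183]
tcp_rot: [0.002, 0.707, 0.707, 0.001]
contact_force: [-1.4, -0.1, 7.2]
opening: 0.722
grasp_force: 33.8
```

Request:
drive_tool --plan '[[[0,0,0,0,0,0,50],[0,0,-10,0,0,0,50],[0,0,-40,0,0,0,50],[0,0,-40,0,0,0,50],[0,0,-20,0,0,-7,50],[0,0,0,0,0,-7,50],[0,0,0,0,0,-7,50],[0,0,0,0,0,-7,50],[0,0,0,0,0,-7,50],[0,0,0,0,0,-7,50]]]'

```text
t: 27.32
ee_pos: [0.4624, 0.0, 0.1272]
tcp_rot: [0.001, 0.404, 0.915, 0.0]
contact_force: [-0.9, 0.6, -0.8]
opening: 0.714
grasp_force: 34.2
```

Request:
drive_tool --plan '[[[0,0,0,0,0,-7,50],[0,0,0,0,0,-7,50],[0,0,0,0,0,-7,50],[0,0,0,0,0,-7,50],[0,0,0,0,0,-7,50],[0,0,0,0,0,-7,50],[0,0,0,0,0,-2,50],[0,0,0,0,0,0,50],[0,0,0,0,0,0,50]]]'

```text
t: 28.07
ee_pos: [0.4623, 0.0, 0.1268]
tcp_rot: [0.0, 0.036, 0.999, -0.0]
contact_force: [0.1, 0.0, -0.6]
opening: 0.715
grasp_force: 34.2
```

```bash
python3 -c "
from h import *
tilt();go([.5447,-.232,.12],1.50)
p=vision.camera('side')
for n in('tray_bottom','tray_white'):
  print([(np.round(d['point'],1).tolist(),round(d['confidence'],2)) for d in nets.mark_of(p,n)])
print('exp',proj([(.5447,-.232,0)],p))
p=vision.camera('top')
g=cv2.cvtColor(p['frame'],cv2.COLOR_RGB2GRAY)
e=proj([(.5447+sx*.091,-.232+sy*.031,.028) for sx,sy in((-1,-1),(-1,1),(1,1),(1,-1))],p);print(e.round())
r=p['frame'][160:250,385:440];m=(r.max(2)<75).astype(np.uint8)*255
cs=sorted(cv2.findContours(m,cv2.RETR_EXTERNAL,cv2.CHAIN_APPROX_NONE)[0],key=cv2.contourArea)[-1];print(cv2.contourArea(cs),cv2.minAreaRect(cs),cv2.boundingRect(cs))
print(g[200,385:440],g[150:260:2,411])
"
```

```text
tilt fix tool deg [-0.01  0.04  0.  ]
t 28.1 pos [0.4623 0.     0.1268] yaw 1.499 toolz [ 0.001 -0.    -1.   ] q6 -0.07 F [ 0.1  0.  -0.6] open 61.1 grip 34.2
shift(tool mm) [ -98.8 -225.6    7. ]
turn about tool z deg -0.0 or 180.0
[([320.5, 284.8], 0.85), ([304.9, 167.1], 0.37)]
[([283.5, 210.4], 0.58)]
exp [[322.3194396  286.35263886]]
[[419. 235.]
 [400. 234.]
 [400. 178.]
 [419. 178.]]
1112.0 ((23.34714698791504, 47.02421951293945), (21.018674850463867, 57.16337203979492), 3.990912914276123) (11, 18, 25, 59)
[113 117 119 113 117 117 118 112 116 117 109 117 119 110  27  31  60  64
  59  61  67  56  63  58  62  57  60  61  62  64  63  67  23  25  60 114
 111 113 112 118 121 116 108 109 114 113 109 112 111 116 115 118 117 115
 117] [109 106 109 116 114 112 118 117 115 112 117 121 111 118 110  27  63  60
  53  57  59  61  38  59  61  60  60  58  57  35  64  63  61  64  58  52
  49  58  57  58  59  57  52 101 121 110 109 109 115 112 115 119 114 112
 116]
```

Request:
drive_tool --plan '[[[-14.1,-32.2,0,0,0,0,50],[-14.1,-32.2,0,0,0,0,50],[-14.1,-32.2,0,0,0,0,50],[-14.1,-32.2,0,0,0,0,50],[-14.1,-32.2,0,0,0,0,50],[-14.1,-32.2,0,0,0,0,50],[-14.1,-32.4,0,0,0,0,50],[0,0,30,0,0,0,50],[0,0,20,0,0,0,50],[0,0,0,0,0,0,50]]]'

```text
t: 29.1
ee_pos: [0.5416, -0.2311, 0.0717]
tcp_rot: [-0.004, 0.036, 0.999, 0.002]
contact_force: [-1.8, -0.4, -2.2]
opening: 0.717
grasp_force: 34.2
```

Request:
drive_tool --plan '[[[0,0,12,0,0,0,50],[0,0,0,0,0,0,50],[0,0,0,0,0,0,50],[0,0,0,0,0,0,50]]]'

```text
t: 29.43
ee_pos: [0.5451, -0.2318, 0.0654]
tcp_rot: [0.0, 0.035, 0.999, -0.0]
contact_force: [0.2, 0.2, -0.9]
opening: 0.722
grasp_force: 34.2
```

```bash
python3 -c "
from h import *
tilt();go([.5447,-.232,.0445],1.50)
"
```

```text
tilt fix tool deg [-0.04  0.04  0.  ]
t 29.4 pos [ 0.5451 -0.2318  0.0654] yaw 1.501 toolz [ 0.001 -0.001 -1.   ] q6 -0.44 F [ 0.2  0.2 -0.9] open 61.7 grip 34.2
shift(tool mm) [ 0.4 -0.2 20.9]
turn about tool z deg 0.1 or -179.9
```

Request:
drive_tool --plan '[[[0,0,10,0,0,0,50],[0,0,6,0,0,0,50],[0,0,3,0,0,0,50],[0,0,2,0,0,0,50],[0,0,0.5,0,0,0,50],[0,0,0,0,0,0,50]]]'

```text
t: 29.93
ee_pos: [0.5447, -0.2319, 0.0462]
tcp_rot: [0.001, 0.035, 0.999, -0.0]
contact_force: [-8.6, 3.4, 24.2]
opening: 0.719
grasp_force: 37.3
```

Request:
drive_tool --plan '[[[0,0,0,0,0,0,66],[0,0,0,0,0,0,85],[0,0,0,0,0,0,85],[0,0,0,0,0,0,85],[0,0,-20,0,0,0,85],[0,0,-40,0,0,0,85],[0,0,-40,0,0,0,85],[0,0,-40,0,0,0,85],[0,0,0,0,0,0,85],[0,0,0,0,0,0,85]]]'

```text
t: 30.77
ee_pos: [0.5468, -0.2331, 0.1856]
tcp_rot: [0.003, 0.035, 0.999, -0.002]
contact_force: [-0.2, 0.1, -0.1]
opening: 0.997
grasp_force: 0.0
```

Request:
drive_tool --plan '[[[0,0,0,0,0,0,85],[0,0,0,0,0,0,85]]]'

```text
t: 30.93
ee_pos: [0.5436, -0.2313, 0.1808]
tcp_rot: [-0.002, 0.035, 0.999, 0.001]
contact_force: [-0.0, 1.6, -0.6]
opening: 0.995
grasp_force: 0.0
```

```bash
python3 -c "
from h import *
tilt();go([.689,-.105,.2],1.50)
q=wrist();cv2.imwrite('pics/w11.png',q['frame'][:,:,::-1])
e=proj([(.5447+sx*.091,-.232+sy*.031,.056) for sx,sy in((-1,-1),(-1,1),(1,1),(1,-1))],q);print('exp rough',e.round())
g=q['frame'].max(2)
for r in(110,150,190,230): 
  row=cv2.GaussianBlur(g,(5,5),0)[r].astype(int);d=np.abs(np.diff(row));print(r,[(i,row[i],row[i+3]) for i in range(230,400) if d[i]>8 and d[i]==d[max(0,i-3):i+4].max()])
p=vision.camera('side')
for n in('tray_bottom','tray_white'):
  print(n,[(np.round(d['point'],1).tolist(),round(d['confidence'],2)) for d in nets.mark_of(p,n)])
print('exp',proj([(.5447,-.232,0),(.5447,-.232,.028)],p))
p=vision.camera('top')
for c in seg(p,'blue',(250,130,400,240))[:3]: print(c[:,0].mean(0),cv2.contourArea(c),ray(c[:,0].mean(0),.052,p))
for c in seg(p,'yellow',(300,140,400,240))[:1]: print(c[:,0].mean(0),cv2.contourArea(c),ray(c[:,0].mean(0),.052,p))
"
```

```text
tilt fix tool deg [ 0.08 -0.2   0.  ]
t 30.9 pos [ 0.5436 -0.2313  0.1808] yaw 1.500 toolz [-0.003  0.002 -1.   ] q6 -0.44 F [-0.   1.6 -0.6] open 85.0 grip 0.0
shift(tool mm) [-136.1  136.3  -19.5]
turn about tool z deg 0.0 or -180.0
exp rough [[265.  68.]
 [358.  61.]
 [367. 300.]
 [291. 304.]]
110 [(283, np.int64(112), np.int64(196)), (350, np.int64(178), np.int64(109)), (358, np.int64(120), np.int64(203))]
150 [(267, np.int64(124), np.int64(165)), (271, np.int64(149), np.int64(121)), (275, np.int64(136), np.int64(193)), (276, np.int64(158), np.int64(196)), (281, np.int64(165), np.int64(115)), (285, np.int64(142), np.int64(199)), (349, np.int64(161), np.int64(84)), (357, np.int64(116), np.int64(176))]
190 [(282, np.int64(95), np.int64(75)), (361, np.int64(134), np.int64(178))]
230 [(251, np.int64(110), np.int64(153)), (275, np.int64(173), np.int64(104)), (288, np.int64(107), np.int64(158)), (345, np.int64(141), np.int64(84)), (354, np.int64(100), np.int64(162))]
tray_bottom [([320.6, 288.0], 0.67)]
tray_white [([322.4, 279.2], 0.69)]
exp [[322.3194396  286.35263886]
 [322.26987135 279.9529347 ]]
[371.25925926 159.22222222] 75.5 [[ 0.6893261  -0.10533538  0.052     ]]
[345.46428571 174.35714286] 72.0 [[ 0.63830051 -0.0239714   0.052     ]]
[334.63333333 161.06666667] 82.0 [[0.68037567 0.01115907 0.052     ]]
```

Request:
drive_tool --plan '[[[-27.2,27.3,0,0,0,0,85],[-27.2,27.3,0,0,0,0,85],[-27.2,27.3,0,0,0,0,85],[-27.2,27.3,0,0,0,0,85],[-27.2,27.3,0,0,0,0,85],[0,0,30,0,0,0,60],[0,0,0,0,0,0,60],[0,0,0,0,0,0,60],[0,0,0,0,0,0,60],[0,0,0,0,0,0,60]]]'

```text
t: 32.02
ee_pos: [0.6895, -0.1063, 0.1539]
tcp_rot: [0.0, 0.036, 0.999, -0.0]
contact_force: [0.6, -0.3, 0.7]
opening: 0.705
grasp_force: 0.0
```

```bash
cat >> h.py <<'E'
def jars():
    q=wrist();cv2.imwrite('pics/j%d.png'%q['shot'],q['frame'][:,:,::-1])
    for n in('blue','yellow'):
        for c in seg(q,n)[:4]:
            if cv2.contourArea(c)<150: continue
            # cap circle at top z .052: fit a circle of radius 17 to the outermost rays (top disc + side): compare both planes
            w=ray(c[:,0],.052,q)[:,:2]; o=q['ow'][:2]; (a,b),r=cv2.minEnclosingCircle((w*1e3).astype(np.float32))
            d=w-o; k=np.linalg.norm(d,axis=1); cc=np.array([a,b])/1e3; u=(cc-o)/np.linalg.norm(cc-o)
            far=(w@u).max(); lat=np.array([-u[1],u[0]]); l=w@lat
            print(n,'area',cv2.contourArea(c),'bbox',cv2.boundingRect(c),'circle',np.round([a,b,r],1),'far-edge c',np.round((u*(far-.017)+lat*(l.max()+l.min())/2)*1e3,1),'near-edge c',np.round((u*((w@u).min()+.017)+lat*(l.max()+l.min())/2)*1e3,1))
E
python3 -c "
from h import *
tilt();go([.689,-.105,.042],1.50)
jars()
"
```

```text
tilt fix tool deg [-0.02  0.01  0.  ]
t 32.0 pos [ 0.6895 -0.1063  0.1539] yaw 1.499 toolz [ 0. -0. -1.] q6 -0.17 F [ 0.6 -0.3  0.7] open 60.2 grip 0.0
shift(tool mm) [  0.6   1.4 111.9]
turn about tool z deg -0.1 or 179.9
blue area 2487.5 bbox (413, 94, 60, 55) circle [639.5 -27.3  18.8] far-edge c [640.  -25.7] near-edge c [638.8 -28.9]
blue area 1242.5 bbox (538, 325, 64, 58) circle [827.8  77.4  39. ] far-edge c [841.1  95.8] near-edge c [807.2  67.9]
blue area 1208.5 bbox (331, 360, 73, 31) circle [832.1 -80.9  30.1] far-edge c [838.  -80.3] near-edge c [837.3 -80.4]
blue area 411.5 bbox (454, 380, 35, 20) circle [858.    4.3  16.7] far-edge c [ 8.573e+02 -4.000e-01] near-edge c [861.2   1.3]
yellow area 2354.5 bbox (462, 152, 60, 53) circle [679.2   6.6  20.5] far-edge c [681.3   9.4] near-edge c [677.6   3.6]
```

```bash
python3 -c "
from h import *
q=wrist()
e=proj([(.689,-.105,.052)],q)[0];print(e)
u,v=e.astype(int)
hsv=cv2.cvtColor(q['frame'],cv2.COLOR_RGB2HSV)
for y in range(v-50,v+60,10): print(y,[tuple(int(a) for a in hsv[y,x]) for x in range(u-40,u+41,16)])
m=cv2.inRange(hsv,(105,90,8),(130,255,255));k=np.zeros_like(m);k[v-70:v+70,u-60:u+60]=1;m*=k
c=max(cv2.findContours(m,cv2.RETR_EXTERNAL,cv2.CHAIN_APPROX_NONE)[0],key=cv2.contourArea);print(cv2.boundingRect(c),cv2.contourArea(c));w=ray(c[:,0],.052,q)[:,:2]*1e3;print(w.min(0),w.max(0),cv2.minEnclosingCircle(w.astype(np.float32)))
"
```

```text
[324.19206607 202.53190608]
152 [(26, 9, 235), (27, 10, 236), (24, 18, 221), (24, 18, 221), (24, 18, 212), (28, 17, 209)]
162 [(24, 21, 181), (30, 9, 236), (24, 20, 208), (24, 19, 214), (24, 20, 207), (26, 18, 211)]
172 [(25, 20, 138), (25, 20, 141), (13, 28, 128), (15, 26, 100), (26, 18, 213), (24, 18, 209)]
182 [(25, 21, 135), (27, 20, 127), (113, 139, 128), (114, 111, 99), (28, 21, 145), (24, 18, 208)]
192 [(23, 22, 140), (113, 56, 77), (114, 98, 81), (113, 155, 164), (23, 21, 111), (24, 20, 202)]
202 [(23, 23, 101), (113, 97, 79), (114, 97, 79), (114, 95, 78), (20, 8, 101), (24, 19, 210)]
212 [(23, 23, 102), (114, 92, 78), (115, 99, 77), (115, 96, 77), (25, 16, 202), (24, 18, 208)]
222 [(27, 23, 102), (24, 20, 201), (116, 94, 76), (116, 93, 77), (24, 20, 204), (23, 20, 204)]
232 [(24, 20, 194), (25, 21, 203), (23, 20, 205), (23, 20, 209), (21, 20, 212), (23, 21, 204)]
242 [(24, 18, 227), (22, 23, 200), (9, 152, 129), (9, 155, 127), (8, 155, 125), (9, 154, 129)]
252 [(24, 20, 207), (24, 20, 200), (8, 141, 98), (9, 143, 91), (9, 151, 93), (8, 149, 91)]
(299, 180, 47, 47) 1688.0
[ 672.98128486 -122.45865307] [706.2176214  -90.96211074] ((689.2083740234375, -105.98094177246094), 17.350425720214844)
```

Request:
drive_tool --plan '[[[0,0.3,30,0,0,0,60],[0,0,30,0,0,0,60],[0,0,30,0,0,0,60],[0,0,16,0,0,0,60],[0,0,6,0,0,0,60],[0,0,0,0,0,0,60],[0,0,0,0,0,0,45],[0,0,0,0,0,0,25],[0,0,0,0,0,0,25],[0,0,0,0,0,0,25]]]' --newtons 25

```text
t: 32.95
ee_pos: [0.6917, -0.1056, 0.0433]
tcp_rot: [0.002, 0.035, 0.999, -0.001]
contact_force: [-0.3, -0.7, 5.6]
opening: 0.386
grasp_force: 25.4
```

Request:
drive_tool --plan '[[[0,0,0,0,0,0,25],[0,0,0,0,0,0,25],[0,0,-10,0,0,0,25],[0,0,-40,0,0,0,25],[0,0,-40,0,0,0,25],[0,0,-30,0,0,0,25],[0,0,0,0,0,0,25],[0,0,0,0,0,0,25]]]'

```text
t: 33.62
ee_pos: [0.6919, -0.1054, 0.1644]
tcp_rot: [0.003, 0.035, 0.999, -0.001]
contact_force: [-0.2, -0.0, -0.8]
opening: 0.386
grasp_force: 25.2
```

```bash
python3 -c "
from h import *
tilt();go([.5378,.2753,.12],1.304)
"
```

```text
tilt fix tool deg [-0.06  0.34  0.  ]
t 33.6 pos [ 0.6919 -0.1054  0.1644] yaw 1.501 toolz [ 0.006 -0.002 -1.   ] q6 -0.17 F [-0.2 -0.  -0.8] open 33.0 grip 25.2
shift(tool mm) [180.7 369.   42.9]
turn about tool z deg 11.3 or -168.7
```

Request:
drive_tool --plan '[[[16.4,33.5,0,0,0,0,25],[16.4,33.5,0,0,0,0,25],[16.4,33.5,0,0,0,0,25],[16.4,33.5,0,0,0,0,25],[16.4,33.5,0,0,0,0,25],[16.4,33.5,0,0,0,0,25],[16.4,33.5,0,0,0,0,25],[16.4,33.5,0,0,0,0,25],[16.4,33.5,0,0,0,0,25],[16.4,33.5,0,0,0,0,25]]]'

```text
t: 34.45
ee_pos: [0.5474, 0.2418, 0.1589]
tcp_rot: [-0.002, 0.035, 0.999, -0.001]
contact_force: [0.5, 0.3, -1.0]
opening: 0.388
grasp_force: 25.3
```

Request:
drive_tool --plan '[[[16.4,33.5,0,0,0,5.7,25],[0,0,10,0,0,5.6,25],[0,0,10,0,0,0,25],[0,0,0,0,0,0,25],[0,0,0,0,0,0,25],[0,0,0,0,0,0,25]]]'

```text
t: 34.95
ee_pos: [0.5359, 0.2739, 0.1401]
tcp_rot: [-0.001, 0.134, 0.991, -0.001]
contact_force: [-0.9, 0.2, -1.7]
opening: 0.387
grasp_force: 25.3
```

```bash
python3 -c "
from h import *
tilt();go([.5378,.2753,.0995],1.304)
q=wrist();c=seg(q,'green')[0][:,0,:]
w=ray(c,.08,q)[:,:2];print(cv2.minAreaRect((w*1000).astype(np.float32)))
h=cv2.approxPolyDP(cv2.convexHull(c),8,True)[:,0];print(h.tolist());rect('g',h,.08,q)
print(proj([(.5592+.965*a*.091-.262*b*-.031,.2695-.262*a*.091+.965*b*.031,.08) for a,b in((-1,-1),(-1,1),(1,1),(1,-1))],q).round())
"
```

```text
tilt fix tool deg [-0.07 -0.08  0.  ]
t 35.0 pos [0.5359 0.2739 0.1401] yaw 1.303 toolz [-0.002 -0.001 -1.   ] q6 0.64 F [-0.9  0.2 -1.7] open 33.0 grip 25.3
shift(tool mm) [-1.5  1.9 40.6]
turn about tool z deg -0.1 or 179.9
((511.6220703125, 281.9563903808594), (62.268795013427734, 84.79611206054688), 74.84843444824219)
[[385, 106], [377, 253], [272, 248], [266, 106]]
g [0.5108 0.2822] [(0.06, 1.303), (0.082, -0.269), (0.061, -1.891), (0.079, 2.871)]
[[265. 105.]
 [387. 105.]
 [372. 388.]
 [279. 388.]]
```

Request:
drive_tool --plan '[[[-2.3,1.7,10,0,0,0,25],[0,0,0,0,0,0,25],[0,0,12,0,0,0,25],[0,0,10,0,0,0,25],[0,0,5,0,0,0,25],[0,0,3,0,0,0,25],[0,0,0,0,0,0,25],[0,0,0,0,0,0,25]]]'

```text
t: 35.67
ee_pos: [0.5386, 0.2763, 0.1008]
tcp_rot: [-0.0, 0.133, 0.991, -0.0]
contact_force: [-0.0, 0.2, -0.5]
opening: 0.386
grasp_force: 25.3
```

Request:
drive_tool --plan '[[[0,0,2,0,0,0,25],[0,0,0,0,0,0,25],[0,0,0,0,0,0,25],[0,0,0,0,0,0,40],[0,0,0,0,0,0,60],[0,0,0,0,0,0,60],[0,0,-20,0,0,0,60],[0,0,-40,0,0,0,60],[0,0,-20,0,0,0,60],[0,0,0,0,0,0,60]]]'

```text
t: 36.5
ee_pos: [0.5416, 0.2775, 0.1843]
tcp_rot: [0.004, 0.133, 0.991, 0.002]
contact_force: [1.2, 0.1, -0.1]
opening: 0.704
grasp_force: 0.0
```

```bash
python3 -c "
from h import *
tilt();go([.639,-.025,.154],-.876)
jars()
p=vision.camera('top')
for c in seg(p,'blue',(300,130,400,240))[:3]: print(c[:,0].mean(0),cv2.contourArea(c),ray(c[:,0].mean(0),.052,p))
"
```

```text
tilt fix tool deg [0.31 0.41 0.  ]
t 36.5 pos [0.5416 0.2775 0.1843] yaw 1.303 toolz [ 0.008  0.003 -1.   ] q6 0.64 F [ 1.2  0.1 -0.1] open 60.1 grip 0.0
shift(tool mm) [-173.7 -266.1   30.1]
turn about tool z deg -55.1 or 124.9
blue area 5236.0 bbox (588, 0, 52, 119) circle [504.4 493.6  43.5] far-edge c [507.9 499.9] near-edge c [505.1 486.3]
blue area 2439.0 bbox (291, 179, 55, 58) circle [555.4 270.5  23.6] far-edge c [561.8 269.5] near-edge c [549.6 273. ]
blue area 1426.0 bbox (10, 346, 51, 43) circle [634.9 -13.2  26.6] far-edge c [638.8 -22. ] near-edge c [629.5  -5.3]
[345.5        174.39285714] 74.0 [[ 0.63818846 -0.02408633  0.052     ]]
```

Request:
drive_tool --plan '[[[-21.4,-33.4,0,0,0,0,60],[-21.4,-33.4,0,0,0,0,60],[-21.4,-33.4,0,0,0,0,60],[-21.4,-33.4,0,0,0,0,60],[-21.4,-33.4,0,0,0,0,60],[-21.4,-33.4,0,0,0,0,60],[-21.4,-33.4,0,0,0,0,60],[-21.4,-33.4,0,0,0,0,60],[0,0,0,0,0,-7,60],[0,0,0,0,0,-7,60]]]'

```text
t: 37.43
ee_pos: [0.6323, -0.0295, 0.176]
tcp_rot: [-0.002, 0.011, 1.0, 0.0]
contact_force: [-0.1, 0.0, -0.3]
opening: 0.704
grasp_force: 0.0
```

Request:
drive_tool --plan '[[[0,0,0,0,0,-7,60],[0,0,0,0,0,-7,60],[0,0,0,0,0,-7,60],[0,0,0,0,0,-7,60],[0,0,0,0,0,-7,60],[0,0,0,0,0,-6,60],[0,0,25,0,0,0,60],[0,0,0,0,0,0,60],[0,0,0,0,0,0,60],[0,0,0,0,0,0,60]]]'

```text
t: 38.27
ee_pos: [0.6321, -0.0265, 0.1529]
tcp_rot: [-0.001, -0.339, 0.941, 0.001]
contact_force: [-0.1, -0.1, 0.6]
opening: 0.706
grasp_force: 0.0
```

```bash
python3 -c "
from h import *
tilt();go([.639,-.025,.042],-.876)
q=wrist()
hsv=cv2.cvtColor(q['frame'],cv2.COLOR_RGB2HSV)
u,v=proj([(.639,-.025,.052)],q)[0].astype(int);print(u,v)
m=cv2.inRange(hsv,(105,80,8),(130,255,255));k=np.zeros_like(m);k[max(0,v-70):v+70,u-60:u+60]=1;m*=k
c=max(cv2.findContours(m,cv2.RETR_EXTERNAL,cv2.CHAIN_APPROX_NONE)[0],key=cv2.contourArea);print(cv2.boundingRect(c),cv2.contourArea(c));w=ray(c[:,0],.052,q)[:,:2]*1e3;print(cv2.minEnclosingCircle(w.astype(np.float32)))
jars()
"
```

```text
tilt fix tool deg [ 0.12 -0.12  0.  ]
t 38.3 pos [ 0.6321 -0.0265  0.1529] yaw 2.263 toolz [-0.003  0.    -1.   ] q6 -0.83 F [-0.1 -0.1  0.6] open 60.3 grip 0.0
shift(tool mm) [ -6.5  -3.4 110.9]
turn about tool z deg -0.2 or 179.8
316 214
(291, 186, 49, 54) 1972.5
((638.9451293945312, -26.241191864013672), 19.2479190826416)
blue area 1425.5 bbox (19, 322, 79, 78) circle [ 870.4 -102.3   50.5] far-edge c [ 903.4 -107.1] near-edge c [ 837.  -101.6]
blue area 1356.5 bbox (293, 194, 48, 44) circle [640.3 -24.2  16.8] far-edge c [639.9 -24.9] near-edge c [642.  -23.2]
blue area 373.5 bbox (153, 383, 34, 17) circle [838.  -17.9  14.3] far-edge c [831.  -17.5] near-edge c [840.5 -15.3]
yellow area 1468.0 bbox (295, 262, 45, 42) circle [680.8   9.3  17.3] far-edge c [680.8   9.3] near-edge c [680.8   9.3]
```

Request:
drive_tool --plan '[[[-7,-3.4,0,0.1,-0.1,0,60],[0,0,30,0,0,0,60],[0,0,30,0,0,0,60],[0,0,30,0,0,0,60],[0,0,15,0,0,0,60],[0,0,6,0,0,0,60],[0,0,0,0,0,0,60],[0,0,0,0,0,0,60]]]'

```text
t: 39.03
ee_pos: [0.6419, -0.0249, 0.0438]
tcp_rot: [0.002, -0.339, 0.941, -0.001]
contact_force: [0.5, -0.1, 1.3]
opening: 0.701
grasp_force: 0.0
```

```bash
python3 -c "
from h import *
tilt();go([.640,-.0245,.042],-.876)
"
```

```text
tilt fix tool deg [-0.16  0.15  0.  ]
t 39.0 pos [ 0.6419 -0.0249  0.0438] yaw 2.263 toolz [ 0.004 -0.    -1.   ] q6 -0.83 F [ 0.5 -0.1  1.3] open 59.9 grip 0.0
shift(tool mm) [1.3 1.5 1.8]
turn about tool z deg -0.1 or 179.9
```

Request:
drive_tool --plan '[[[0.8,0.8,1,0,0,0,60],[0,0,0,0,0,0,45],[0,0,0,0,0,0,25],[0,0,0,0,0,0,25],[0,0,0,0,0,0,25],[0,0,0,0,0,0,25],[0,0,-10,0,0,0,25],[0,0,-40,0,0,0,25],[0,0,-40,0,0,0,25],[0,0,-30,0,0,0,25]]]'

```text
t: 39.87
ee_pos: [0.6395, -0.0247, 0.1648]
tcp_rot: [0.002, -0.339, 0.941, -0.001]
contact_force: [0.7, -0.3, -0.9]
opening: 0.394
grasp_force: 25.2
```

Request:
drive_tool --plan '[[[0,0,0,0,0,7,25],[0,0,0,0,0,7,25],[0,0,0,0,0,7,25],[0,0,0,0,0,7,25],[0,0,0,0,0,7,25],[0,0,0,0,0,7,25],[0,0,0,0,0,7,25],[0,0,0,0,0,6,25],[0,0,0,0,0,0,25]]]'

```text
t: 40.62
ee_pos: [0.6391, -0.0247, 0.162]
tcp_rot: [0.001, 0.134, 0.991, -0.0]
contact_force: [0.2, 0.1, -0.3]
opening: 0.388
grasp_force: 25.2
```

```bash
python3 -c "
from h import *
tilt();go([.5802,.2637,.15],1.304)
"
```

```text
tilt fix tool deg [0.01 0.1  0.  ]
t 40.6 pos [ 0.6391 -0.0247  0.162 ] yaw 1.302 toolz [ 0.002 -0.    -1.   ] q6 0.13 F [ 0.2  0.1 -0.3] open 33.1 grip 25.2
shift(tool mm) [133.6 262.3  11.8]
turn about tool z deg -0.1 or 179.9
```

Request:
drive_tool --plan '[[[16.7,32.8,0,0,0,0,25],[16.7,32.8,0,0,0,0,25],[16.7,32.8,0,0,0,0,25],[16.7,32.8,0,0,0,0,25],[16.7,32.8,0,0,0,0,25],[16.7,32.8,0,0,0,0,25],[16.7,32.8,0,0,0,0,25],[16.7,32.8,0,0,0,0,25],[0,0,10,0,0,0,25],[0,0,0,0,0,0,25]]]'

```text
t: 41.45
ee_pos: [0.5784, 0.2654, 0.1501]
tcp_rot: [0.0, 0.13, 0.991, -0.001]
contact_force: [-0.6, -1.2, -1.1]
opening: 0.386
grasp_force: 25.3
```

Request:
drive_tool --plan '[[[0,0,0,0,0,0,25],[0,0,0,0,0,0,25]]]'

```text
t: 41.62
ee_pos: [0.5801, 0.2625, 0.1516]
tcp_rot: [0.001, 0.134, 0.991, -0.0]
contact_force: [-0.7, 0.0, -0.4]
opening: 0.385
grasp_force: 25.3
```

```bash
python3 -c "
from h import *
tilt();go([.5802,.2637,.0985],1.304)
q=wrist();cv2.imwrite('pics/k.png',q['frame'][:,:,::-1])
for c in seg(q,'blue',(200,60,460,400))[:2]: print(cv2.boundingRect(c),cv2.contourArea(c))
print(proj([(.5592+.965*a*.091+.262*b*.031,.2695-.262*a*.091+.965*b*.031,.08) for a,b in((-1,-1),(-1,1))],q).round())
c=seg(q,'green')[0][:,0,:];h=cv2.approxPolyDP(cv2.convexHull(c),8,True)[:,0];print(h.tolist())
"
```

```text
tilt fix tool deg [-0.03  0.11  0.  ]
t 41.6 pos [0.5801 0.2625 0.1516] yaw 1.303 toolz [ 0.002 -0.001 -1.   ] q6 0.59 F [-0.7  0.  -0.4] open 32.8 grip 25.3
shift(tool mm) [ 0.3  1.2 53.1]
turn about tool z deg -0.1 or 179.9
(278, 240, 86, 91) 6307.0
(291, 119, 71, 73) 3866.5
[[262.   9.]
 [387.   8.]]
[[384, 10], [373, 247], [283, 254], [273, 247], [264, 11]]
```

```bash
python3 -c "
from h import *
q=wrist();A=rot(sense()).as_matrix();o=sense()['ee_pos']
cs=seg(q,'blue',(200,60,460,400))[:2]
for c,z in zip(cs,(.1616,.108)):
  w=ray(c[:,0],z,q)[:,:2]; l=(np.c_[w,np.full(len(w),z)]-o)@A
  print('tool frame mm, min max x,y',(l[:,:2].min(0)*1e3).round(1),(l[:,:2].max(0)*1e3).round(1))
  print(cv2.minEnclosingCircle((w*1e3).astype(np.float32)))
a=np.array([.5592,.2695,0]);d=np.array([.965,-.262,0])
print('tray c in tool',((a-o)@A*1e3).round(1), 'comp+22',((a+.022*d-o)@A*1e3).round(1),'comp-22',((a-.022*d-o)@A*1e3).round(1))
"
```

```text
tool frame mm, min max x,y [-13.6 -17.3] [24.9 15. ]
((575.10888671875, 262.8439025878906), 19.72623634338379)
tool frame mm, min max x,y [ 27.4 -15.5] [62.1 18.5]
((538.0418701171875, 275.9263916015625), 17.576160430908203)
tray c in tool [ 22.9   1.1 151.9] comp+22 [  0.9   1.2 152. ] comp-22 [ 44.9   1.  151.8]
```

Request:
drive_tool --plan '[[[-1,1,12,0,0,0,25],[0,0,10,0,0,0,25],[0,0,0,0,0,0,25],[0,0,10,0,0,0,25],[0,0,8,0,0,0,25],[0,0,6,0,0,0,25],[0,0,0,0,0,0,25],[0,0,0,0,0,0,25]]]'

```text
t: 42.38
ee_pos: [0.5808, 0.2642, 0.1049]
tcp_rot: [0.0, 0.133, 0.991, -0.0]
contact_force: [0.7, 0.3, -0.7]
opening: 0.385
grasp_force: 25.3
```

Request:
drive_tool --plan '[[[0,0,4,0,0,0,25],[0,0,1.5,0,0,0,25],[0,0,0,0,0,0,25],[0,0,0,0,0,0,25]]]'

```text
t: 42.72
ee_pos: [0.5813, 0.2644, 0.1001]
tcp_rot: [0.001, 0.133, 0.991, -0.0]
contact_force: [-0.3, -0.2, -0.5]
opening: 0.388
grasp_force: 25.3
```

Request:
drive_tool --plan '[[[0,0,1.5,0,0,0,25],[0,0,0,0,0,0,25],[0,0,0,0,0,0,40],[0,0,0,0,0,0,60],[0,0,0,0,0,0,60],[0,0,-20,0,0,0,60],[0,0,-40,0,0,0,60],[0,0,-40,0,0,0,60],[0,0,0,0,0,0,60],[0,0,0,0,0,0,60]]]'

```text
t: 43.55
ee_pos: [0.5834, 0.2652, 0.202]
tcp_rot: [0.004, 0.133, 0.991, 0.002]
contact_force: [0.3, 0.1, 0.3]
opening: 0.699
grasp_force: 0.0
```

Request:
drive_tool --plan '[[[36,0,0,0,0,0,60],[36,0,0,0,0,0,60],[36,0,0,0,0,0,60],[0,-36,0,0,0,0,60],[0,-36,0,0,0,0,60],[0,-36,0,0,0,0,60],[0,-36,0,0,0,0,60],[0,0,0,0,0,0,60],[0,0,0,0,0,0,60],[0,0,0,0,0,0,60]]]'

```text
t: 44.38
ee_pos: [0.4385, 0.1541, 0.1974]
tcp_rot: [0.0, 0.134, 0.991, 0.0]
contact_force: [-0.3, 0.7, -0.5]
opening: 0.698
grasp_force: 0.0
```

```bash
python3 -c "
from h import *
go([.5,0,.2])
p=vision.camera('top')
for c in seg(p,'blue',(200,130,400,260))[:5]:
  m=c[:,0].mean(0);print('blue',m.round(1),cv2.contourArea(c),cv2.boundingRect(c),ray(m,.108,p).round(4),ray(m,.052,p).round(4))
c=seg(p,'green',(200,130,400,260))[0]; w=ray(c[:,0],.08,p)[:,:2];print('green',cv2.minAreaRect((w*1e3).astype(np.float32)))
for c in seg(p,'yellow',(200,130,400,260))[:3]:
  m=c[:,0].mean(0);print('yel',m.round(1),cv2.contourArea(c),ray(m,.052,p).round(4))
s=vision.camera('side')
for n in('tray_bottom','tray_white','tray_green','stand','jar1'):
  print(n,[(np.round(d['point'],1).tolist(),round(d['confidence'],2)) for d in nets.mark_of(s,n)])
print(proj([(.5447,-.232,0),(.5447,-.232,.028),(.5592,.2695,.052),(.561,.2697,.014),(.538,.2753,.056),(.5805,.264,.056)],s).round(1))
for c in seg(s,'blue',(260,120,420,260))[:4]: print('blue',cv2.boundingRect(c),cv2.contourArea(c))
print(proj([(.538,.2753,z) for z in(.092,.108)]+[(.5805,.264,z) for z in(.092,.108)],s).round(1))
# stack edge in side view: columns of tray boundaries for grey and white front face
g=s['frame'].astype(int)
e=proj([(.5447+a*.091*.9976+b*.07*.031,-.232-a*.07*.091+b*.031,z) for z in(.014,.042) for a in(-1,1) for b in(-1,)],s);print(e.round(1))
for (x,y) in e: 
  xi,yi=int(round(x)),int(round(y));print(yi,[(k,g[yi,k].tolist()) for k in range(xi-5,xi+6)])
"
```

```text
t 44.4 pos [0.4385 0.1541 0.1974] yaw 1.303 toolz [ 0.001 -0.    -1.   ] q6 0.47 F [-0.3  0.7 -0.5] open 59.6 grip 0.0
shift(tool mm) [-100.1 -132.3   -2.5]
blue [248.4 192.8] 174.5 (241, 182, 16, 22) [[0.5642 0.2699 0.108 ]] [[0.5719 0.2802 0.052 ]]
green ((585.416748046875, 261.1620178222656), (66.07421112060547, 125.31977081298828), 72.61172485351562)
yel [334.6 161.1] 80.0 [[0.6804 0.0112 0.052 ]]
tray_bottom [([323.5, 287.4], 0.94), ([312.7, 165.3], 0.63)]
tray_white [([324.4, 281.9], 0.88)]
tray_green [([305.8, 165.8], 0.86)]
stand [([305.9, 176.0], 0.64)]
jar1 [([311.1, 166.5], 0.64), ([300.1, 164.2], 0.56)]
[[322.3 286.4]
 [322.3 280. ]
 [304.9 166.9]
 [305.7 175.2]
 [298.8 165.6]
 [310.9 166.3]]
blue (276, 120, 22, 22) 326.0
blue (394, 187, 26, 46) 280.5
blue (295, 152, 21, 6) 72.5
blue (413, 192, 3, 3) 2.5
[[298.4 157.4]
 [298.2 153.7]
 [310.7 158.1]
 [310.6 154.4]]
[[290.  294.4]
 [356.3 289.9]
 [289.5 288. ]
 [356.7 283.4]]
294 [(285, [230, 222, 204]), (286, [230, 222, 203]), (287, [230, 221, 202]), (288, [230, 222, 203]), (289, [230, 221, 202]), (290, [211, 197, 178]), (
[... 187 characters left out ...]
7, 72]), (355, [81, 76, 72]), (356, [82, 77, 72]), (357, [194, 181, 162]), (358, [212, 198, 176]), (359, [229, 220, 201]), (360, [233, 225, 207]), (361, [233, 224, 207])]
288 [(284, [231, 222, 204]), (285, [231, 222, 204]), (286, [230, 221, 202]), (287, [231, 222, 203]), (288, [232, 223, 204]), (289, [232, 223, 206]), (290, [190, 176, 160]), (291, [129, 118, 110]), (292, [113, 103, 97]), (293, [113, 103, 97]), (294, [113, 103, 97])]
283 [(352, [113, 103, 97]), (353, [112, 102, 96]), (354, [113, 103, 97]), (355, [112, 102, 96]), (356, [113, 103, 97]), (357, [150, 139, 126]), (358, [227, 219, 199]), (359, [233, 225, 209]), (360, [233, 225, 207]), (361, [232, 224, 206]), (362, [234, 227, 211])]
```

```bash
python3 -c "
from workcell import order
print(order.finish_job())"
```

```text
the job is handed in; nothing more can be done
None
```

I handed the job in after about 44 s of robot time; the hand-in returned no verdict. By my last camera check the stand is seated with its long foot in the dip, the green tray lies on it holding both blue-capped jars upright, the white tray is back on the grey one, and the yellow-capped jar is where it was.

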